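Load the die press and wind its bed up to the roller

TASK

Set up the die press: clear the wooden offcut off its bed into the grey tray and seat every cutting die that is on the table fully down in the pocket of its own shape, coloured side up. Then turn the handwheel clockwise until the bed's red pointer stands level with the green line on the rail, and only after that throw the red pressure lever all the way over towards the roller. Leave the other things on the table where they are.

Things in the scene. Friction and masses are not known exactly. Their poses are not given: they have to be found in the camera images.
- disc: round die, 50 mm diameter, red top, plywood below, 28 mm high, about 60 g, flat-sided; origin at the centre of its underside, z up out of its coloured top. Absent (None) in some runs.
- square: square die, 44 x 44 mm, blue top, plywood below, 28 mm high, about 60 g, flat-sided; origin at the centre of its underside, z up out of its coloured top. Absent (None) in some runs.
- cross: plus-shaped die, two crossing arms each 60 mm long and 20 mm wide along its own x and y, green top, plywood below, 28 mm high, about 60 g, flat-sided; origin at the centre of its underside, z up out of its coloured top. Absent (None) in some runs.
- oblong: rectangular die, 64 mm along its own x, 30 mm along its own y, yellow top, plywood below, 28 mm high, about 60 g, flat-sided; origin at the centre of its underside, z up out of its coloured top. Absent (None) in some runs.
- bar: long slim die, 20 mm along its own x, 84 mm along its own y, orange top, plywood below, 28 mm high, about 60 g, flat-sided; origin at the centre of its underside, z up out of its coloured top. Absent (None) in some runs.
- pocket_disc (a point): centre of the FLOOR of the disc pocket in the sliding press bed: the die's outline plus about 2 mm all round, 10 mm deep. z up, x along the bed's travel (to the roller, away from the robot). A seated disc die has its origin here, axes parallel (symmetry aside), and stands 18 mm proud. Bed plate 210 x 170 mm, aluminium, top 44 mm above the table.
- pocket_square (a point): centre of the FLOOR of the square pocket in the sliding press bed: the die's outline plus about 2 mm all round, 10 mm deep. z up, x along the bed's travel (to the roller, away from the robot). A seated square die has its origin here, axes parallel (symmetry aside), and stands 18 mm proud. Bed plate 210 x 170 mm, aluminium, top 44 mm above the table.
- pocket_cross (a point): centre of the FLOOR of the cross pocket in the sliding press bed: the die's outline plus about 2 mm all round, 10 mm deep. z up, x along the bed's travel (to the roller, away from the robot). A seated cross die has its origin here, axes parallel (symmetry aside), and stands 18 mm proud. Bed plate 210 x 170 mm, aluminium, top 44 mm above the table.
- pocket_oblong (a point): centre of the FLOOR of the oblong pocket in the sliding press bed: the die's outline plus about 2 mm all round, 10 mm deep. z up, x along the bed's travel (to the roller, away from the robot). A seated oblong die has its origin here, axes parallel (symmetry aside), and stands 18 mm proud. Bed plate 210 x 170 mm, aluminium, top 44 mm above the table.
- pocket_bar (a point): centre of the FLOOR of the bar pocket in the sliding press bed: the die's outline plus about 2 mm all round, 10 mm deep. z up, x along the bed's travel (to the roller, away from the robot). A seated bar die has its origin here, axes parallel (symmetry aside), and stands 18 mm proud. Bed plate 210 x 170 mm, aluminium, top 44 mm above the table.
- offcut: leftover stick of dark wood, 24 x 110 x 20 mm (own x, y, z), lying across the bed at the start, over some pockets; origin at the centre of its underside
- tray: grey open tray for offcuts, fixed to the table, outside 100 x 160 mm (own x, y), 32 mm high, walls and floor 4-5 mm thick; origin at the centre of its underside on the table
- wheel (a joint): angle of the handwheel (rad): grows as it is turned CLOCKWISE seen from above and then drives the bed forward 14 mm per rad (gear; turning back returns the bed). Starts between 0.1 and 1.0; the pointer meets the mark at 7.0; stops at 8.3. Stays where it is left, takes 0.1 to 0.2 N m.
- wheel_hub (a point): centre of the black horizontal handwheel right of the press, at rim height, 102 mm above the table; turns with it. Rim: round, 16 mm thick, radius 62 mm to its centre line; three 10 mm spokes, one along this point's x (yellow), others 120 deg either way; hub 30 mm wide, 8 mm above the point; gearbox below it, 74 mm high. Pinch the rim from above, one finger inside between spokes.
- bed_pointer (a point): tip of the red pointer on the bed's left edge, 38 mm above the table; moves with the bed. The roller bridge stands beyond, up to 135 mm above the table.
- nip_mark (a point): green line on the press's left rail, 38 mm above the table; its x axis is the bed's direction of travel. The pointer starts 84 to 97 mm short of it.
- lever (a joint): pressure lever (rad): 0 leaning towards the robot (off), 1.0 thrown fully towards the roller (on, away from the robot); stays where it is left
- lever_tip (a point): end of the red-knobbed pressure lever, centre of its red ball, 26 mm across, 75 mm from its pivot, which lies 22 mm above the table, on a small grey block left of the press near the roller bridge; it swings in the plane of the bed's travel and can be pushed over with a finger
- tape: roll of tape, 80 mm across, 25 mm high; bystander
- eraser: white eraser 30 x 55 x 15 mm; bystander
- glue: white glue bottle 130 mm high; bystander
- tin: green tin 60 mm high, 70 mm across; bystander
- paintbrush: paintbrush lying flat; bystander
- mug: blue mug 85 mm high; bystander

How it is judged (in metres and radians):
On the way, in this order (a step that is already met when the one before it is completed fails the run):
1. the offcut is in the tray and every die is seated in its own pocket, the bed not yet wound forward (horizontal distance between offcut and tray below 0.06 m and height (world z) of offcut below 0.022 m and distance between disc and pocket_disc below 0.006 m and angle between each of disc, square, cross, oblong, bar's own z axis and vertical below 0.08 rad and distance between square and pocket_square below 0.006 m and distance between cross and pocket_cross below 0.006 m and distance between oblong and pocket_oblong below 0.006 m and distance between bar and pocket_bar below 0.006 m and x of bed_pointer in the frame of nip_mark below -0.03 m), for 0.2 s.
2. the bed is wound forward so that the red pointer stands within 4 mm of the green line, the lever still off (x of bed_pointer in the frame of nip_mark between -0.004 and 0.004 m and value of joint lever below 0.4 rad), for 0.2 s.
3. the pressure lever is thrown over (value of joint lever above 0.85 rad), for 0.2 s.
At the end, for the whole second after the job is handed in: Each die present rests level in its own pocket (origin within 6 mm of the pocket floor centre, tilt under 0.08 rad); offcut flat in the tray (within 60 mm of its centre); pointer within 4 mm of the green line; lever over (above 0.85); bystanders within 5 cm (horizontal distance between offcut and tray below 0.06 m and height (world z) of offcut below 0.022 m and distance between disc and pocket_disc below 0.006 m and angle between each of disc, square, cross, oblong, bar's own z axis and vertical below 0.08 rad and distance between square and pocket_square below 0.006 m and distance between cross and pocket_cross below 0.006 m and distance between oblong and pocket_oblong below 0.006 m and distance between bar and pocket_bar below 0.006 m and x of bed_pointer in the frame of nip_mark between -0.004 and 0.004 m and value of joint lever above 0.85 rad and linear speed of each of disc, square, cross, oblong, bar, offcut below 0.02 m/s); the robot touches nothing.
It fails at once if a bystander (tape, eraser, glue, tin, paintbrush, mug) is moved more than 5 cm (distance of any of tape, eraser, glue, tin, paintbrush, mug from where it was at the start of the episode above 0.05 m).
Of disc, square, cross, oblong, bar only 3 to 5 are there at a start; the rules pass over those that are not, and their reading is None.
At some moment in a run one of disc, square, cross, oblong, bar may be knocked a few centimetres aside while the robot is not near it.
Once in a run the grip may slacken for a moment while it holds something.
It also fails if it takes over 210 s, if anything falls off the work surface, if the arm or the gripper's body presses on something with over 40 N, if the wrist force passes 120 N, or if a joint passes its speed limit or range.

ROBOT

A 6-joint arm with a two-finger parallel gripper is mounted at the origin on the work surface. World frame = base frame: x ahead of the robot, y to its left, z up, the work surface at z = 0. Lengths are in m, angles in degrees, forces in N, time in s.
With the tool pointing down it reaches from about 0.35 to 0.875 m from the base axis. Payload 4.2 kg.
Tool frame: the origin (TCP) lies on the mounting face of the last link; the fingertips stand 182 mm ahead of it and the grasp point (between the pads) lies 164 mm ahead of it (r.tcp_to_grasp is the distance from the TCP to the grasp point, in m); z points along the fingers, y is the line along which they close (so a half turn about z gives the same grasp; the last joint's range is limited). The gripper opens to 87 mm and grips with 3 to 60 N. Pads are 19 mm wide; open, the fingers measure 117 mm over their backs; the gripper's body (75 mm by 190 mm) begins 51 mm behind the grasp point.
Start: joints at [-50.902, 22.042, 0.453, 0, -68.411, -14.817], TCP at [0.257, -0.57, 0.405] pointing down, gripper open.
Joint ranges: [-179.83, 179.83], [-69.29, 118.12], [-61.27, 80.66], [-181.25, 117.63], [-171.15, -9.14], [-177.46, 177.46]. Speed limits (degrees/s): [159.86, 159.86, 180, 180, 180, 180].

INTERFACE

Orientations are given as a 3x3 rotation matrix whose columns are the frame's x, y, z axes.
In Python, from station import sense, eyes, r gives the robot as it stands.
- The arm moves only by the tool jog_arm, never from a script. Its argument "increments" is a list of rows, each a list of 4 numbers: the shift along the tool's x, y, z normalised to -1 to 1, where 1 is 0.02 m, then the turn about the tool's z normalised to -1 to 1, where 1 is 0.08 rad. A call has 1 to 10 rows; each row shifts and turns the commanded pose from where the row before left it, along the tool's axes as they then stand; what a row does not reach is not made up. A row lasts 1/10 s, in which the tool goes at most 50 mm and 8.59 degrees, less where a joint would pass 70% of its speed; a pose out of reach is approached as far as the arm can. A call with a number of a shift or a turn outside -1 to 1 is refused whole. A call with a gripper value outside its range is refused whole. "grip" is the finger opening in mm, from 0 to 87, set as the call begins (left out, the last holds). The fingers move at their own pace and stop on an object; the grip force is fixed at half the most. Time passes only in rows, so rows that do not move let the fingers close. It gives the time, the measured TCP pose, the force, the opening and the grip force at its end, in the units of the state.
- sense(): the state, without advancing time (a new reading comes with each control period).
- eyes.capture(name): name is "scene" or "top" or "wrist"; returns the picture (420x560x3 uint8, blue, green, red); there is no depth.
- eyes.get_calibration(name): a dict with "camera_matrix" (3x3 intrinsics, pixels), "R" (3x3) and "t" (3): a world point X has camera coordinates R X + t; the wrist camera has in their place "T_tool_cam" (4x4, takes a point from camera to tool coordinates, whose origin is the TCP and whose axes are the flange's). Camera axes: x right, y down, z forward; pixel columns grow to the right and rows downward; lengths in m; the calibration is good to about 2 mm. A picture is of the moment at which its call begins: read the wrist's pose just before it. get_calibration takes no time and is no camera call.
- r.finish_job(): hands the job in; it is judged then, once.
Trained networks look in the newest picture that a camera, given by its name, has taken for a name from the list of things; names that differ only in an ending like _2 or _b are one class to them, and where a whole thing is asked for, a point or a joint stands for the part that bears it (a point fixed in the world has none). Each returns a list of dicts, best first, with "conf" (0 to 1); they miss things now and then, are a little off and sometimes report something else, mostly with a low value. They report only what shows in the picture. A call takes as long as a camera call.
- eyes.spot_in(camera, name): "centre" ([x, y, z] in m, in world coordinates, good to about 4 mm: the middle of the surface that is visible of it).
- eyes.outline_of(camera, name): "mask" (420x560 bool, what is visible of it).
The state is a dict: "time_s": time; "joints": joint angles; "joint_velocities": joint speeds; "effort": joint torques, N m; "tcp_pos": TCP position; "ee_rot": TCP orientation; "wrist_force": force on the tool from outside, world axes, zero at the start; "moment": the same for the moment, N m; "gripper_width": opening from 0.0 (shut) to 1.0 (fully open); "gripper_force": force on a finger pad.
Only numpy, scipy, OpenCV 4.12 (cv2) and the standard library are available. Lean on these libraries where they do the work, as an engineer would, in place of code of your own. Each camera call takes 0.05 s, during which the arm holds its last target. There are 200 camera calls.

## Working session

There is one attempt and no reset: what is moved stays moved. The work goes in short steps, Python scripts to look and compute and a tool call to move; the robot and the scene stay as the last step left them, time stands still between calls to the robot, and variables do not carry over. Pictures are saved under pics/ and viewed, at most 17 in all, crops included, and the job is handed in when it is done.

Besides the shell and the picture viewer there is one more tool, called in YAML: its name, and indented under it one key for each argument. jog_arm: Moves the arm, as the interface text tells. Its arguments: {"type":"object","properties":{"increments":{"type":"array"},"grip":{"type":"number"}},"required":["increments"]}

```bash
ls; mkdir -p pics; cat > h.py <<'E'
import numpy as np, cv2
from station import sense, eyes, r
def px2w(cam,uv,z):
    c=eyes.get_calibration(cam);K=np.array(c["camera_matrix"])
    if cam=="wrist":
        s=sense();T=np.array(c["T_tool_cam"]);Rw=np.array(s["ee_rot"]);
        o=Rw@T[:3,3]+np.array(s["tcp_pos"]);M=Rw@T[:3,:3]
    else:
        R=np.array(c["R"]);t=np.array(c["t"]);o=-R.T@t;M=R.T
    d=M@np.linalg.inv(K)@np.array([uv[0],uv[1],1.0])
    return o+d*(z-o[2])/d[2]
def w2px(cam,X):
    c=eyes.get_calibration(cam);K=np.array(c["camera_matrix"])
    if cam=="wrist":
        s=sense();T=np.array(c["T_tool_cam"]);Rw=np.array(s["ee_rot"]);
        o=Rw@T[:3,3]+np.array(s["tcp_pos"]);M=Rw@T[:3,:3];p=K@(M.T@(np.array(X)-o))
    else: p=K@(np.array(c["R"])@np.array(X)+np.array(c["t"]))
    return p[:2]/p[2]
E
python3 - <<'E'
from h import *
for n in("scene","top"):
    im=eyes.capture(n); cv2.imwrite(f"pics/{n}0.png",im)
print(sense()["ee_rot"],sense()["tcp_pos"])
for n in "disc square cross oblong bar offcut tray wheel_hub bed_pointer lever_tip tape eraser glue tin paintbrush mug pocket_disc pocket_bar".split():
    print(n,[(np.round(d["centre"],3).tolist(),round(d["conf"],2)) for d in eyes.spot_in("top",n)[:3]])
E
```

```text
pics
[[-9.11578027e-01 -4.11126055e-01 -9.31648525e-04]
 [-4.11127087e-01  9.11576401e-01  1.72706526e-03]
 [ 1.39227281e-04  1.95738069e-03 -9.99998075e-01]] [ 0.25698946 -0.56952797  0.40377227]
disc [([0.384, 0.166, 0.029], 0.59)]
square [([0.474, 0.434, 0.029], 0.84), ([0.621, 0.287, 0.002], 0.34)]
cross [([0.53, -0.061, 0.042], 0.21)]
oblong [([0.513, 0.198, 0.028], 0.5)]
bar [([0.38, 0.299, 0.028], 0.77)]
offcut [([0.511, -0.05, 0.062], 0.57)]
tray [([0.618, 0.286, -0.0], 0.79), ([0.511, -0.451, 0.018], 0.2)]
wheel_hub [([0.521, -0.252, 0.112], 0.77)]
bed_pointer [([0.532, -0.063, 0.042], 0.56)]
lever_tip []
tape [([0.604, 0.437, 0.024], 0.56)]
eraser [([0.396, -0.28, 0.015], 0.61)]
glue []
tin [([0.3, -0.406, 0.057], 0.86), ([0.53, -0.06, 0.048], 0.72), ([0.614, 0.059, 0.097], 0.18)]
paintbrush [([0.509, -0.45, 0.02], 0.62)]
mug [([0.315, 0.432, 0.034], 0.81), ([0.603, 0.439, 0.027], 0.51), ([0.513, -0.452, 0.015], 0.49)]
pocket_disc [([0.508, -0.052, 0.065], 0.58)]
pocket_bar [([0.528, -0.058, 0.041], 0.77), ([0.514, 0.196, 0.027], 0.73)]
```

View pics/top0.png

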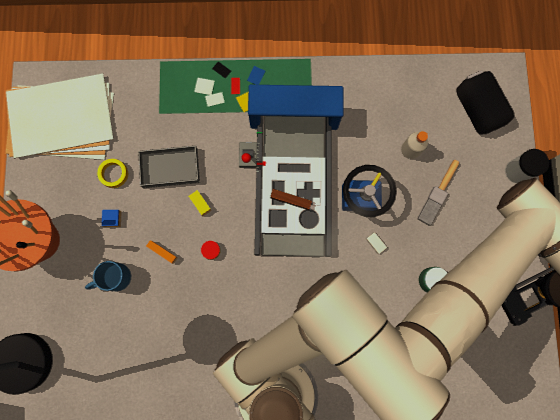

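View pics/scene0.png

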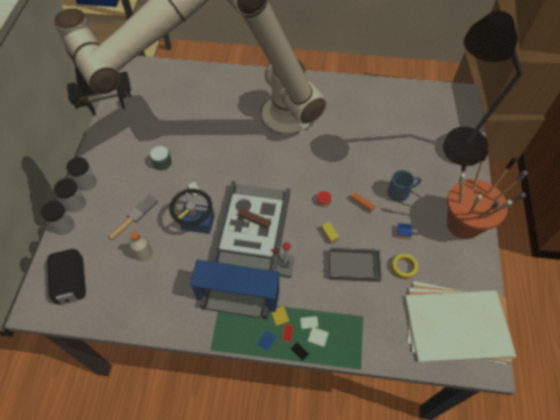

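The top view shows the disc at (210,250), square (110,218), oblong (200,203) and bar (161,252), with no cross die. The bed is around (294,190) with the offcut on it, the tray at (170,167), the wheel at (369,190) and the lever ball at (247,157). I'm moving over the bed for a close look.

jog_arm:
  increments:
    - [0,0,0,0.9]
    - [0,0,0,0.9]
    - [0,0,0,0.9]
    - [0,0,0,0.9]
    - [0,0,0,0.9]
    - [0,0,0,0.8]

```text
time_s: 1.6
tcp_pos: [0.257, -0.5697, 0.4048]
ee_rot: [[-1.0, 0.003, 0.0], [0.003, 1.0, -0.0], [-0.0, -0.0, -1.0]]
wrist_force: [-0.6, -0.8, -0.5]
gripper_width: 0.999
gripper_force: 0.0
```

jog_arm:
  increments:
    - [-0.4,1,0,0]
    - [-0.4,1,0,0]
    - [-0.4,1,0,0]
    - [-0.4,1,0,0]
    - [-0.4,1,0,0]
    - [-0.4,1,0,0]
    - [-0.4,1,0,0]
    - [-0.4,1,0,0]
    - [-0.4,1,0,0]
    - [-0.4,1,0,0]

```text
time_s: 2.6
tcp_pos: [0.3373, -0.3689, 0.4049]
ee_rot: [[-1.0, 0.0, 0.0], [0.0, 1.0, -0.0], [-0.0, -0.0, -1.0]]
wrist_force: [0.9, 0.0, 0.4]
gripper_width: 0.999
gripper_force: 0.0
```

jog_arm:
  increments:
    - [-0.4,1,0,0]
    - [-0.4,1,0,0]
    - [-0.4,1,0,0]
    - [-0.4,1,0,0]
    - [-0.4,1,0,0]
    - [-0.4,1,0,0]
    - [-0.4,1,0,0]
    - [-0.4,1,0,0]
    - [-0.4,1,0,0]
    - [-0.4,1,0,0]

```text
time_s: 3.6
tcp_pos: [0.4173, -0.1689, 0.405]
ee_rot: [[-1.0, 0.0, 0.001], [0.0, 1.0, -0.0], [-0.001, -0.0, -1.0]]
wrist_force: [-0.2, 0.1, 0.5]
gripper_width: 0.997
gripper_force: 0.0
```

jog_arm:
  increments:
    - [-0.4,1,0,0]
    - [-0.4,1,0,0]
    - [-0.4,1,0,0]
    - [-0.4,1,0,0]
    - [-0.4,1,0,0]
    - [-0.4,1,0,0]

```text
time_s: 4.2
tcp_pos: [0.4653, -0.0489, 0.405]
ee_rot: [[-1.0, 0.0, 0.001], [0.0, 1.0, 0.0], [-0.001, 0.0, -1.0]]
wrist_force: [0.4, -0.9, -0.1]
gripper_width: 0.996
gripper_force: 0.0
```

```bash
python3 - <<'E'
from h import *
s=sense();print(s["time_s"],s["joints"],np.round(s["tcp_pos"],4),np.round(s["ee_rot"],4).tolist(),s["gripper_width"])
print(eyes.get_calibration("wrist"))
cv2.imwrite("pics/w1.png",eyes.capture("wrist"))
for n in ["offcut","wheel_hub","bed_pointer","lever_tip"]:
    print(n,[(np.round(d["centre"],3).tolist(),round(d["conf"],2)) for d in eyes.spot_in("wrist",n)[:3]])
E
```

```text
4.2 [ 1.39772966e+01  6.54500233e+00 -2.06213248e+01  2.75044506e-03
 -6.28032442e+01 -1.03981804e+02] [ 0.4653 -0.0489  0.405 ] [[-1.0, 0.0001, 0.0005], [0.0001, 1.0, 0.0001], [-0.0005, 0.0001, -1.0]] 0.9961265756251295
{'camera_matrix': array([[300.7457147 ,   0.        , 278.30375089],
       [  0.        , 300.7457147 , 202.82654495],
       [  0.        ,   0.        ,   1.        ]]), 'T_tool_cam': array([[ 3.76064188e-04, -9.68733682e-01, -2.48102623e-01,
         6.75572198e-02],
       [ 9.99999929e-01,  3.57508757e-04,  1.19843097e-04,
         3.46986182e-05],
       [-2.73971850e-05, -2.48102650e-01,  9.68733748e-01,
         1.85653936e-02],
       [ 0.00000000e+00,  0.00000000e+00,  0.00000000e+00,
         1.00000000e+00]])}
offcut [([0.509, -0.049, 0.062], 0.58)]
wheel_hub [([0.477, -0.241, 0.11], 0.77), ([0.469, -0.087, 0.036], 0.22)]
bed_pointer [([0.489, -0.064, 0.044], 0.56)]
lever_tip []
```

View pics/w1.png

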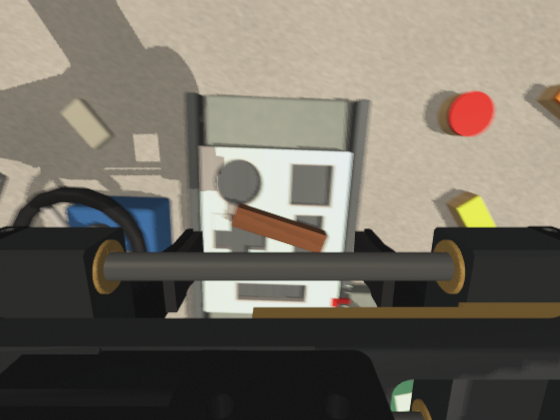

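The wrist view shows the bed with its pockets: disc (238,182), square (310,184), bar (270,292), and cross and oblong partly under the offcut, which runs from (235,215) to (325,242). Next I measure the offcut and the tray.

```bash
cat >> h.py <<'E'
def rect(cam,mask,z):
    ys,xs=np.nonzero(mask)
    P=np.array([px2w(cam,(x,y),z)[:2] for x,y in zip(xs,ys)])
    (c,wh,a)=cv2.minAreaRect((P*1000).astype(np.float32))
    # long-axis world angle
    if wh[0]<wh[1]: a+=90
    return np.round(np.array(c)/1000,4),np.round(sorted(wh),1),round((a+90)%180-90,1)
def big(m):
    n,l,st,_=cv2.connectedComponentsWithStats(m.astype(np.uint8))
    return l==1+st[1:,4].argmax()
def colour(im,name):
    h,s,v=[c.astype(int) for c in cv2.split(cv2.cvtColor(im,cv2.COLOR_BGR2HSV))]
    H=dict(disc=(0,5),square=(110,130),oblong=(25,35),bar=(8,18),cross=(50,75))[name]
    m=(h>=H[0])&(h<=H[1])&(s>150)&(v>60)
    if name=="disc": m|=(h>174)&(s>150)&(v>60)
    return m
E
python3 - <<'E'
from h import *
eyes.capture("wrist"); m=eyes.outline_of("wrist","offcut")[0]["mask"]; print("off",rect("wrist",big(m),.064))
im=eyes.capture("top")
m=eyes.outline_of("top","offcut")[0]["mask"]; print("off",rect("top",big(m),.064))
m=eyes.outline_of("top","tray")[0]["mask"]; print("tray",rect("top",big(m),.032))
for n in "disc square oblong bar".split():
    m=eyes.outline_of("top",n)[0]["mask"]; print(n,rect("top",big(m),.028))
    hsv=cv2.cvtColor(im,cv2.COLOR_BGR2HSV); print(np.median(hsv[m],0))
E
```

```text
Traceback (most recent call last):
  File "h.py", line 21, in rect
    P=np.array([px2w(cam,(x,y),z)[:2] for x,y in zip(xs,ys)])
                ~~~~^^^^^^^^^^^^^
  File "h.py", line 6, in px2w
    s=sense();T=np.array(c["T_tool_cam"]);Rw=np.array(s["ee_rot"]);
ValueError: time passes only in moves, steps and waits
```

```bash
python3 - <<'E'
t=open('h.py').read()
t=t.replace("def px2w(cam,uv,z):","_S={}\ndef S():\n    if not _S: _S.update(sense())\n    return _S\ndef px2w(cam,uv,z):").replace("s=sense();T","s=S();T")
t=t.replace("    P=np.array([px2w(cam,(x,y),z)[:2] for x,y in zip(xs,ys)])","    h=cv2.convexHull(np.stack([xs,ys],1).astype(np.int32))[:,0]\n    P=np.array([px2w(cam,q,z)[:2] for q in h])")
open('h.py','w').write(t)
E
python3 - <<'E'
from h import *
S();eyes.capture("wrist"); m=eyes.outline_of("wrist","offcut")[0]["mask"]; print("off",rect("wrist",big(m),.064))
im=eyes.capture("top")
m=eyes.outline_of("top","offcut")[0]["mask"]; print("off",rect("top",big(m),.064))
m=eyes.outline_of("top","tray")[0]["mask"]; print("tray",rect("top",big(m),.032))
for n in "disc square oblong bar".split():
    m=eyes.outline_of("top",n)[0]["mask"]; print(n,rect("top",big(m),.028))
    hsv=cv2.cvtColor(im,cv2.COLOR_BGR2HSV); print(np.median(hsv[m],0))
E
```

```text
off (array([ 0.5091, -0.0491]), array([ 28.9, 109.8]), 71.7)Traceback (most recent call last):
  File "<stdin>", line 4, in <module>
IndexError: list index out of range
```

jog_arm:
  increments:
    - [-1,0,0,0]
    - [-1,0,0,0]
    - [-0.2,0,0,0]
    - [0,0,0,-1]
    - [0,0,0,-1]
    - [0,0,0,-1]
    - [0,0,0,-1]
    - [0,0,0,-1]
    - [0,0,0,-1]
    - [0,0,0,-1]
  grip: 60

```text
time_s: 5.75
tcp_pos: [0.5085, -0.05, 0.4047]
ee_rot: [[-0.846, -0.533, -0.001], [-0.533, 0.846, 0.0], [0.0, 0.0, -1.0]]
wrist_force: [-0.6, 0.7, -0.0]
gripper_width: 0.689
gripper_force: 0.0
```

jog_arm:
  increments:
    - [0,0,0,-1]
    - [0,0,0,-1]
    - [0,0,0,-1]
    - [0,0,0,-1]
    - [0,0,0,-1]
    - [0,0,0,-1]
    - [0,0,0,-1]
    - [0,0,0,-1]
    - [0,0,0,-0.6]
    - [0,0,0,0]

```text
time_s: 6.75
tcp_pos: [0.5086, -0.0499, 0.4047]
ee_rot: [[-0.318, -0.948, -0.0], [-0.948, 0.318, 0.0], [0.0, 0.001, -1.0]]
wrist_force: [0.4, 0.3, 0.1]
gripper_width: 0.69
gripper_force: 0.0
```

jog_arm:
  increments:
    - [0,0,1,0]
    - [0,0,1,0]
    - [0,0,1,0]
    - [0,0,1,0]
    - [0,0,1,0]
    - [0,0,1,0]
    - [0,0,0,0]

```text
time_s: 7.45
tcp_pos: [0.5079, -0.05, 0.2823]
ee_rot: [[-0.319, -0.948, -0.006], [-0.948, 0.319, -0.001], [0.003, 0.006, -1.0]]
wrist_force: [0.3, 0.4, -0.1]
gripper_width: 0.691
gripper_force: 0.0
```

```bash
python3 - <<'E'
from h import *
S();im=eyes.capture("wrist"); cv2.imwrite("pics/w2.png",im)
print(np.round(_S["tcp_pos"],4) if 0 else np.round(S()["tcp_pos"],4))
for d in eyes.outline_of("wrist","offcut"): print("off",d["conf"],rect("wrist",big(d["mask"]),.064))
im=eyes.capture("top"); 
for n in "tray disc square oblong bar".split():
  for d in eyes.outline_of("top",n)[:2]:
    m=d["mask"]; print(n,round(d["conf"],2),rect("top",big(m),.028),np.median(cv2.cvtColor(im,cv2.COLOR_BGR2HSV)[m],0))
E
```

```text
[ 0.5079 -0.05    0.2823]
off 0.74 (array([ 0.5573, -0.2088]), array([ 8.8, 72.1]), -18.5)
off 0.56 (array([ 0.5057, -0.0683]), array([24. , 73.3]), 71.2)
tray 0.85 (array([0.615 , 0.2824]), array([107.9, 168.7]), -85.7) [ 20.  47. 125.]
tray 0.23 (array([ 0.5276, -0.0605]), array([172. , 212.9]), -2.1) [ 15.  30. 152.]
disc 0.35 (array([ 0.609 , -0.0458]), array([280. , 499.1]), -7.0) [ 23.  49. 105.]
square 0.57 (array([0.4758, 0.4366]), array([46.6, 54.8]), 88.9) [108. 199. 155.]
square 0.24 (array([ 0.5276, -0.0591]), array([169.3, 213. ]), -2.1) [ 15.  31. 153.]
oblong 0.6 (array([ 0.5254, -0.0604]), array([172.1, 208.8]), -1.1) [ 15.  31. 153.]
bar 0.69 (array([ 0.524 , -0.0598]), array([170.9, 211.5]), -1.1) [ 15.  31. 152.]
bar 0.63 (array([0.3812, 0.2981]), array([21.1, 90.1]), 56.9) [ 15. 240. 207.]
```

View pics/w2.png

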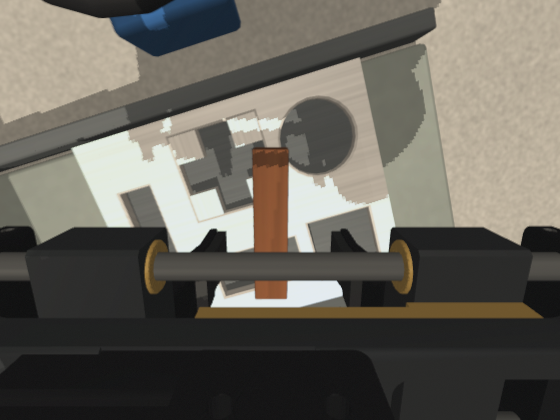

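The offcut runs between the fingers from (270,150) to (270,297), aligned and about 5 mm left of centre. I'm descending to grip it.

jog_arm:
  increments:
    - [0,-0.2,1,0]
    - [0,0,1,0]
    - [0,0,0.6,0]
    - [0,0,0,0]

```text
time_s: 8.25
tcp_pos: [0.5124, -0.0511, 0.2314]
ee_rot: [[-0.318, -0.948, -0.003], [-0.948, 0.318, -0.001], [0.002, 0.003, -1.0]]
wrist_force: [0.7, 0.5, 0.3]
gripper_width: 0.692
gripper_force: 0.0
```

jog_arm:
  increments:
    - [0,0,0,0]
    - [0,0,0,0]
    - [0,0,0,0]
    - [0,0,0,0]
    - [0,0,0,0]
    - [0,0,0,0]
  grip: 0

```text
time_s: 8.85
tcp_pos: [0.5129, -0.051, 0.233]
ee_rot: [[-0.317, -0.948, 0.0], [-0.948, 0.317, 0.0], [-0.0, -0.0, -1.0]]
wrist_force: [-0.2, 0.1, 1.9]
gripper_width: 0.272
gripper_force: 30.0
```

jog_arm:
  increments:
    - [0,0,-1,0]
    - [0,0,-1,0]
    - [0,0,-1,0]
    - [0,0,-1,0]
    - [0,0,-1,0]
    - [0,0,0,0]

```text
time_s: 9.45
tcp_pos: [0.5136, -0.0509, 0.3355]
ee_rot: [[-0.317, -0.948, 0.006], [-0.948, 0.317, 0.001], [-0.003, -0.006, -1.0]]
wrist_force: [-0.6, 0.4, -0.7]
gripper_width: 0.267
gripper_force: 30.0
```

jog_arm:
  increments:
    - [-1,0,0,0]
    - [-1,0,0,0]
    - [-1,0,0,0]
    - [-1,0,0,0]
    - [-1,0,0,0]
    - [-1,0,0,0]
    - [-1,0,0,0]
    - [-1,0,0,0]
    - [-1,0.4,0,0]

```text
time_s: 10.35
tcp_pos: [0.5634, 0.1238, 0.3325]
ee_rot: [[-0.318, -0.948, 0.0], [-0.948, 0.318, -0.0], [-0.0, -0.0, -1.0]]
wrist_force: [-0.4, -0.1, -0.6]
gripper_width: 0.276
gripper_force: 30.0
```

jog_arm:
  increments:
    - [-1,0,0,0]
    - [-1,0,0,0]
    - [-1,0,0,0]
    - [-1,0,0,0]
    - [-1,0,0,0]
    - [-1,0,0,0]
    - [-1,0,0,0]
    - [-1,0,0,0]
    - [-0.5,0,0,0]
    - [0,0,0,0]

```text
time_s: 11.35
tcp_pos: [0.6168, 0.2849, 0.3321]
ee_rot: [[-0.316, -0.949, -0.0], [-0.949, 0.316, -0.0], [0.0, 0.0, -1.0]]
wrist_force: [-0.6, -0.9, -0.7]
gripper_width: 0.266
gripper_force: 30.0
```

jog_arm:
  increments:
    - [0,0,0,-1]
    - [0,0,0,-1]
    - [0,0,0,-1]
    - [0,0,0,-1]
    - [0,0,0,-0.9]
    - [0,0,1,0]
    - [0,0,1,0]
    - [0,0,1,0]
    - [0,0,1,0]
    - [0,0,0,0]

```text
time_s: 12.35
tcp_pos: [0.6154, 0.282, 0.2495]
ee_rot: [[0.067, -0.998, -0.006], [-0.998, -0.067, -0.004], [0.003, 0.007, -1.0]]
wrist_force: [-0.5, -0.1, -0.6]
gripper_width: 0.272
gripper_force: 30.0
```

```bash
python3 - <<'E'
from h import *
S();im=eyes.capture("wrist"); cv2.imwrite("pics/w3.png",im)
print(S()["tcp_pos"],S()["joints"])
E
```

```text
[0.61542152 0.28202654 0.24948541] [ 38.26365375  34.57046273  -2.09223619  -0.0683696  -53.75714287
 -34.3645785 ]
```

View pics/w3.png

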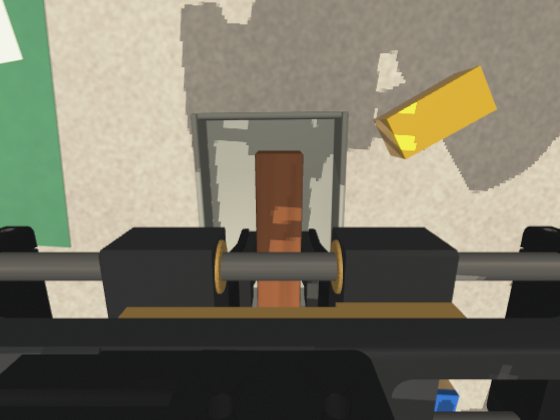

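The offcut (280,150–305) sits centred over the tray, whose rim spans columns 195–345. I'm lowering, releasing and rising.

jog_arm:
  increments:
    - [0,0,1,0]
    - [0,0,1,0]
    - [0,0,0.6,0]
    - [0,0,0,0]

```text
time_s: 12.8
tcp_pos: [0.6162, 0.283, 0.1999]
ee_rot: [[0.069, -0.998, -0.002], [-0.998, -0.069, -0.001], [0.001, 0.002, -1.0]]
wrist_force: [-0.7, -1.1, -1.9]
gripper_width: 0.271
gripper_force: 30.0
```

jog_arm:
  increments:
    - [0,0,0,0]
    - [0,0,0,0]
    - [0,0,0,0]
  grip: 42

```text
time_s: 13.1
tcp_pos: [0.6168, 0.2837, 0.2022]
ee_rot: [[0.069, -0.998, 0.002], [-0.998, -0.069, 0.001], [-0.001, -0.002, -1.0]]
wrist_force: [-0.6, -0.3, -0.7]
gripper_width: 0.443
gripper_force: 0.0
```

jog_arm:
  increments:
    - [0,0,-1,0]
    - [0,0,-1,0]
    - [0,0,-1,0]
    - [0,0,-1,0]
    - [0,0,-1,0]
    - [0,0,-1,0]
    - [0,0,-1,0]
    - [0,0,-1,0]
    - [0,0,-1,0]
    - [0,0,0,0]

```text
time_s: 14.1
tcp_pos: [0.6168, 0.2836, 0.3854]
ee_rot: [[0.07, -0.998, 0.007], [-0.998, -0.069, 0.004], [-0.004, -0.008, -1.0]]
wrist_force: [-0.7, -0.2, -0.5]
gripper_width: 0.481
gripper_force: 0.0
```

```bash
python3 - <<'E'
from h import *
S();im=eyes.capture("wrist"); cv2.imwrite("pics/w4.png",im)
print(S()["tcp_pos"],S()["joints"])
for n in "oblong offcut disc tray".split():
  for d in eyes.outline_of("wrist",n)[:2]:
    m=d["mask"]; print(n,round(d["conf"],2),rect("wrist",big(m),.028),np.median(cv2.cvtColor(im,cv2.COLOR_BGR2HSV)[m],0))
E
```

```text
[0.61682517 0.28356474 0.38539306] [ 38.3174196   27.92467129   7.05223895   0.07977505 -68.65675166
 -34.36010302]
oblong 0.7 (array([0.5395, 0.2152]), array([32.6, 68.1]), 30.4) [ 29. 174. 233.]
offcut 0.7 (array([0.6159, 0.2824]), array([ 23.8, 108.3]), -86.3) [ 11. 156. 143.]
disc 0.83 (array([0.3904, 0.1698]), array([49.1, 65.5]), 13.1) [  1. 204. 232.]
tray 0.8 (array([0.6186, 0.2846]), array([102.1, 161.1]), -85.5) [ 26.  30. 160.]
```

View pics/w4.png

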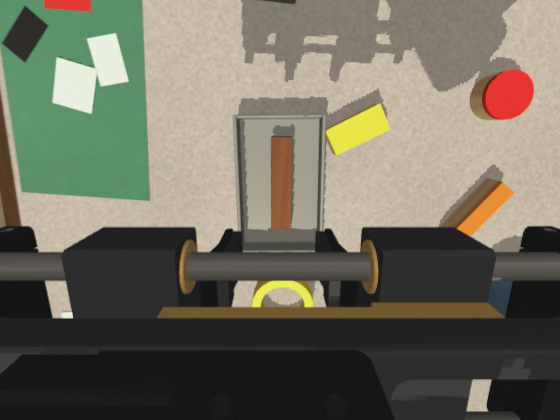

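The offcut lies flat in the tray at (282,182). The oblong die at (358,130) has been nudged next to the tray corner. The disc is at (508,95) and the bar at (485,205). I'm going to the oblong.

jog_arm:
  increments:
    - [0,0,0,1]
    - [0,0,0,1]
    - [0,0,0,1]
    - [0,0,0,1]
    - [0,0,0,1]
    - [0,0,0,1]
    - [0,0,0,1]
    - [0,0,0,1]
    - [0,0,0,1]
    - [0,0,0,1]
  grip: 55

```text
time_s: 15.35
tcp_pos: [0.6164, 0.2834, 0.3793]
ee_rot: [[-0.67, -0.742, -0.002], [-0.742, 0.67, -0.001], [0.002, 0.001, -1.0]]
wrist_force: [0.4, 0.6, 0.3]
gripper_width: 0.631
gripper_force: 0.0
```

jog_arm:
  increments:
    - [0,0,0,1]
    - [0,0,0,1]
    - [0,0,0,1]
    - [0,0,0,0.9]
    - [1,-0.2,0,0]
    - [1,-0.2,0,0]
    - [1,-0.2,0,0]
    - [1,-0.2,0,0]
    - [1,-0.2,0,0]
    - [0,0,0,0]

```text
time_s: 16.35
tcp_pos: [0.5386, 0.2144, 0.3802]
ee_rot: [[-0.864, -0.503, -0.002], [-0.503, 0.864, -0.001], [0.003, 0.0, -1.0]]
wrist_force: [0.0, -0.5, 0.3]
gripper_width: 0.63
gripper_force: 0.0
```

jog_arm:
  increments:
    - [0,0,1,0]
    - [0,0,1,0]
    - [0,0,1,0]
    - [0,0,1,0]
    - [0,0,1,0]
    - [0,0,0,0]
    - [0,0,0,0]

```text
time_s: 17.05
tcp_pos: [0.5406, 0.2162, 0.2804]
ee_rot: [[-0.864, -0.504, -0.0], [-0.504, 0.864, -0.001], [0.001, -0.001, -1.0]]
wrist_force: [-0.4, 0.8, 1.0]
gripper_width: 0.632
gripper_force: 0.0
```

```bash
python3 - <<'E'
from h import *
S();im=eyes.capture("wrist"); cv2.imwrite("pics/w5.png",im)
print(S()["tcp_pos"],S()["ee_rot"])
for n in "oblong".split():
  print(rect("wrist",big(colour(im,n)),.028))
  for d in eyes.outline_of("wrist",n)[:2]:
    m=d["mask"]; print(n,round(d["conf"],2),rect("wrist",big(m),.028))
E
```

```text
[0.54061547 0.2161927  0.28042821] [[-8.63689062e-01 -5.04024817e-01 -4.34103937e-04]
 [-5.04024319e-01  8.63688988e-01 -9.04467246e-04]
 [ 8.30804728e-04 -5.62379526e-04 -9.99999497e-01]]
(array([0.5398, 0.2166]), array([29.5, 61.4]), 30.2)
oblong 0.65 (array([0.5366, 0.215 ]), array([29.9, 67. ]), 31.0)
```

View pics/w5.png

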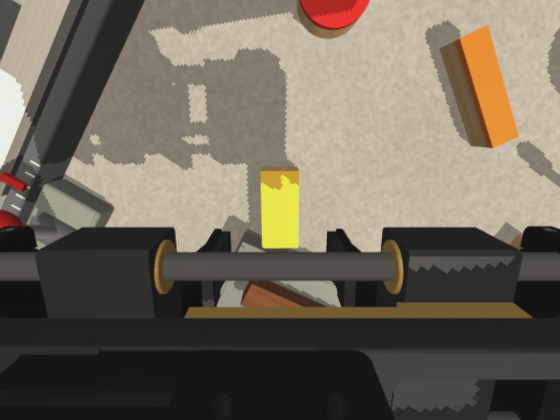

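The oblong is square between the fingers at (280,209). I'm descending to grip it.

jog_arm:
  increments:
    - [0,0,1,0]
    - [0,0,1,0]
    - [0,0,1,0]
    - [0,0,1,0]
    - [0,0,0.2,0]
    - [0,0,0,0]

```text
time_s: 17.75
tcp_pos: [0.5404, 0.216, 0.1971]
ee_rot: [[-0.864, -0.504, 0.0], [-0.504, 0.864, -0.0], [-0.0, -0.0, -1.0]]
wrist_force: [-0.3, -0.6, 1.4]
gripper_width: 0.631
gripper_force: 0.0
```

jog_arm:
  increments:
    - [0,0,0,0]
    - [0,0,0,0]
    - [0,0,0,0]
    - [0,0,0,0]
    - [0,0,0,0]
  grip: 0

```text
time_s: 18.25
tcp_pos: [0.5402, 0.216, 0.1974]
ee_rot: [[-0.864, -0.504, 0.001], [-0.504, 0.864, 0.001], [-0.001, 0.0, -1.0]]
wrist_force: [-1.1, 0.4, 3.0]
gripper_width: 0.341
gripper_force: 30.0
```

jog_arm:
  increments:
    - [0,0,-1,0]
    - [0,0,-1,0]
    - [0,0,-1,0]
    - [0,0,-1,0]
    - [0,0,-1,0]
    - [0,0,-1,0]
    - [0,0,-1,0]
    - [0,0,-1,0]
    - [0,0,-1,0]
    - [0,0,0,0]

```text
time_s: 19.25
tcp_pos: [0.5406, 0.216, 0.3798]
ee_rot: [[-0.864, -0.504, 0.005], [-0.504, 0.864, 0.003], [-0.006, -0.0, -1.0]]
wrist_force: [0.2, 0.2, -0.3]
gripper_width: 0.339
gripper_force: 30.0
```

jog_arm:
  increments:
    - [0,0,0,1]
    - [0,0,0,1]
    - [0,0,0,1]
    - [0,0,0,1]
    - [0,0,0,1]
    - [0,0,0,1]
    - [0,0,0,0.6]
    - [-1,0,0,0]
    - [-1,0,0,0]
    - [-1,0,0,0]

```text
time_s: 20.25
tcp_pos: [0.6005, 0.2157, 0.3753]
ee_rot: [[-1.0, 0.0, -0.002], [0.0, 1.0, -0.001], [0.002, -0.001, -1.0]]
wrist_force: [0.3, 0.4, 0.5]
gripper_width: 0.337
gripper_force: 30.0
```

jog_arm:
  increments:
    - [0,-1,0,0]
    - [0,-1,0,0]
    - [0,-1,0,0]
    - [0,-1,0,0]
    - [0,-1,0,0]
    - [0,-1,0,0]
    - [0,-1,0,0]
    - [0,-1,0,0]
    - [0,-1,0,0]
    - [0,-1,0,0]

```text
time_s: 21.25
tcp_pos: [0.5992, 0.0137, 0.3772]
ee_rot: [[-1.0, 0.001, 0.0], [0.001, 1.0, 0.0], [-0.0, 0.0, -1.0]]
wrist_force: [0.7, 0.1, -0.3]
gripper_width: 0.344
gripper_force: 30.0
```

jog_arm:
  increments:
    - [0,-1,0,0]
    - [0,-1,0,0]
    - [0,-1,0,0]
    - [0,-0.6,0,0]
    - [0,0,0,0]
    - [0,0,0,0]

```text
time_s: 21.85
tcp_pos: [0.5998, -0.0565, 0.3769]
ee_rot: [[-1.0, 0.001, 0.0], [0.001, 1.0, 0.0], [-0.0, 0.0, -1.0]]
wrist_force: [0.2, 0.1, -0.8]
gripper_width: 0.343
gripper_force: 30.0
```

```bash
python3 - <<'E'
from h import *
S();im=eyes.capture("wrist"); cv2.imwrite("pics/w6.png",im)
print(S()["tcp_pos"],np.round(S()["ee_rot"],4).tolist())
E
```

```text
[ 0.59976748 -0.05646415  0.37690549] [[-1.0, 0.0009, 0.0003], [0.0009, 1.0, 0.0003], [-0.0003, 0.0003, -1.0]]
```

View pics/w6.png

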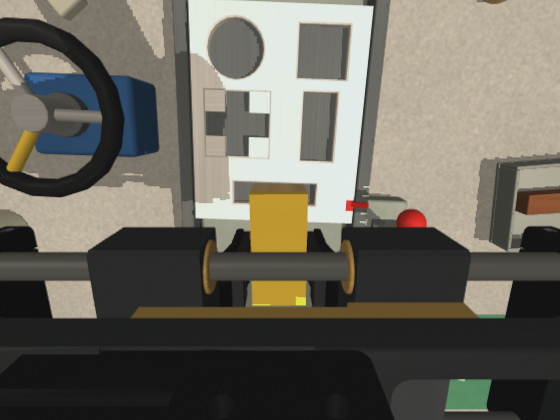

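The bed is clear. Pockets: disc (236,48), square (324,52), oblong (319,127), cross (237,124), bar (275,194). The red pointer is at (357,205) and the lever ball at (411,222). The held oblong is at (279,250). Next I measure the pockets numerically.

```bash
cat > pk.py <<'E'
from h import *
im=cv2.imread("pics/w6.png"); s=S()
s["tcp_pos"]=np.array([0.59976748,-0.05646415,0.37690549]);s["ee_rot"]=np.array([[-1.0,0.0009,0.0003],[0.0009,1.0,0.0003],[-0.0003,0.0003,-1.0]])
g=im.astype(int).sum(2)//3
def reg(x0,y0,x1,y1,t,z):
    m=np.zeros(g.shape,bool); m[y0:y1,x0:x1]=g[y0:y1,x0:x1]<t
    return rect("wrist",big(m),z)
for t in (120,170,190,210):
    print(t,"sq",reg(290,15,360,84,t,.044),"ob",reg(292,86,345,168,t,.044))
for t in (90,110,130):
    print(t,"disc",reg(203,10,268,84,t,.039),"bar L",reg(229,178,250,210,t,.039))
for n,p in dict(bl=(196,217),br=(355,222),tl=(191,4),tr=(371,7)).items(): print(n,np.round(px2w("wrist",p,.044),4))
for y in (30,60,90,120,150,175,195): # bed edges along rows
    row=g[y]; print(y,"right edge",[x for x in range(340,372) if row[x]>170][-1:], end=" ")
    print("left edge",row[178:206].tolist())
print(g[170:215,312:322].tolist()[::3]); print(g[150:230,240].tolist())
E
python3 pk.py
```

```text
120 sq (array([ 0.4637, -0.0136]), array([47.1, 47.1]), 87.6) ob (array([ 0.5337, -0.016 ]), array([33. , 66.6]), -2.1)
170 sq (array([ 0.4638, -0.0133]), array([48.6, 49. ]), -2.0) ob (array([ 0.5335, -0.0158]), array([34.4, 68.2]), -2.1)
190 sq (array([ 0.4638, -0.0133]), array([49.1, 49.3]), -2.1) ob (array([ 0.5338, -0.0157]), array([35.2, 69. ]), -2.2)
210 sq (array([ 0.4635, -0.0132]), array([50.4, 50.8]), 88.0) ob (array([ 0.5337, -0.0157]), array([36.4, 70.2]), -1.8)
90 disc (array([ 0.4597, -0.0802]), array([16.6, 47.7]), 0.8) bar L (array([ 0.6109, -0.0965]), array([ 0., 12.]), 90.0)
110 disc (array([ 0.4605, -0.0971]), array([50.2, 52.8]), -47.7) bar L (array([ 0.6019, -0.096 ]), array([15.8, 22.1]), -5.0)
130 disc (array([ 0.4598, -0.097 ]), array([51.9, 53.4]), -24.3) bar L (array([ 0.602 , -0.0963]), array([16.4, 22.6]), -1.4)
bl [ 0.6287 -0.1462  0.044 ]
br [0.6346 0.0278 0.044 ]
tl [ 0.4234 -0.1367  0.044 ]
tr [0.4259 0.0295 0.044 ]
30 right edge [370] left edge [104, 105, 105, 105, 104, 104, 104, 96, 58, 46, 77, 169, 228, 229, 228, 229, 228, 228, 228, 228, 228, 229, 
[... 1436 characters left out ...]
69, 70, 92, 149, 210, 224, 230, 229, 230, 230], [68, 72, 104, 167, 212, 228, 230, 229, 230, 230], [83, 86, 117, 185, 215, 230, 230, 230, 230, 230], [194, 198, 200, 207, 219, 230, 229, 230, 230, 230], [231, 232, 231, 231, 230, 230, 229, 230, 230, 230], [231, 231, 231, 230, 230, 231, 230, 230, 230, 230]]
[107, 107, 107, 107, 107, 97, 168, 202, 225, 230, 231, 231, 231, 231, 231, 230, 231, 230, 231, 230, 230, 230, 230, 230, 230, 230, 231, 230, 230, 228, 213, 147, 105, 105, 105, 104, 105, 105, 105, 104, 104, 104, 104, 104, 104, 104, 104, 103, 104, 104, 83, 99, 110, 186, 214, 225, 229, 229, 229, 230, 230, 229, 229, 229, 229, 229, 229, 229, 229, 198, 158, 151, 151, 151, 151, 150, 150, 150, 100, 35]
```

```bash
cat >> pk.py <<'E'
E
sed -i '/^for n,p in dict/,$d' pk.py; cat >> pk.py <<'E'
print("disc .044",[reg(203,10,268,84,t,.044) for t in (120,140,155)])
for z in (.181,.209):
  for dx in(-.032,.032): print(z,dx,[np.round(w2px("wrist",(.59977+dx,-.05646+dy,z)),1).tolist() for dy in(-.015,.015)])
for y in range(176,206,2): print(y,im[y,262].tolist(),im[y,285].tolist())
print(im[200,244:256].tolist(),im[200,300:314].tolist())
# bar pocket corners, from pixel edges
print("bar",[np.round(px2w("wrist",p,.044),4).tolist() for p in((232.5,181),(233,204),(316.5,184),(315,206.5))])
E
python3 pk.py
```

```text
120 sq (array([ 0.4637, -0.0136]), array([47.1, 47.1]), 87.6) ob (array([ 0.5337, -0.016 ]), array([33. , 66.6]), -2.1)
170 sq (array([ 0.4638, -0.0133]), array([48.6, 49. ]), -2.0) ob (array([ 0.5335, -0.0158]), array([34.4, 68.2]), -2.1)
190 sq (array([ 0.4638, -0.0133]), array([49.1, 49.3]), -2.1) ob (array([ 0.5338, -0.0157]), array([35.2, 69. ]), -2.2)
210 sq (array([ 0.4635, -0.0132]), array([50.4, 50.8]), 88.0) ob (array([ 0.5337, -0.0157]), array([36.4, 70.2]), -1.8)
90 disc (array([ 0.4597, -0.0802]), array([16.6, 47.7]), 0.8) bar L (array([ 0.6109, -0.0965]), array([ 0., 12.]), 90.0)
110 disc (array([ 0.4605, -0.0971]), array([50.2, 52.8]), -47.7) bar L (array([ 0.6019, -0.096 ]), array([15.8, 22.1]), -5.0)
130 disc (array([ 0.4598, -0.097 ]), array([51.9, 53.4]), -24.3) bar L (array([ 0.602 , -0.0963]), array([16.4, 22.6]), -1.4)
disc .044 [(array([ 0.4613, -0.0965]), array([50. , 52.5]), -47.7), (array([ 0.4606, -0.0971]), array([52.6, 53.1]), -0.8), (array([ 0.4606, -0.0974]), array([53. , 53.4]), 90.0)]
0.181 -0.032 [[253.1, 186.8], [303.1, 186.8]]
0.181 0.032 [[255.2, 
[... 435 characters left out ...]
 160] [45, 138, 172]
196 [50, 152, 190] [49, 151, 190]
198 [49, 152, 190] [49, 152, 190]
200 [49, 151, 190] [49, 152, 190]
202 [49, 152, 190] [49, 151, 190]
204 [50, 152, 190] [50, 152, 190]
[[80, 85, 86], [80, 85, 85], [80, 85, 85], [82, 86, 86], [78, 94, 101], [60, 126, 150], [50, 152, 190], [49, 151, 189], [50, 152, 190], [49, 152, 190], [49, 152, 190], [49, 151, 190]] [[49, 151, 190], [49, 151, 190], [50, 152, 190], [49, 152, 190], [49, 152, 190], [49, 152, 190], [49, 151, 190], [59, 146, 180], [89, 116, 125], [96, 101, 102], [69, 72, 72], [67, 71, 72], [65, 70, 70], [69, 74, 75]]
bar [[0.5889, -0.1048, 0.044], [0.6141, -0.1052, 0.044], [0.5922, -0.0157, 0.044], [0.6169, -0.0166, 0.044]]
```

jog_arm:
  increments:
    - [1,0.5,0,0]
    - [1,0.5,0,0]
    - [1,0.5,0,0]
    - [0.2,0.5,0,0.5]
    - [0,0,1,0]
    - [0,0,1,0]
    - [0,0,1,0]
    - [0,0,1,0]
    - [0,0,1,0]
    - [0,0,1,0]

```text
time_s: 22.9
tcp_pos: [0.5361, -0.0152, 0.2562]
ee_rot: [[-0.999, 0.039, 0.001], [0.039, 0.999, 0.0], [-0.001, 0.0, -1.0]]
wrist_force: [1.3, -0.6, -0.2]
gripper_width: 0.341
gripper_force: 30.0
```

jog_arm:
  increments:
    - [0,0,0.4,0]
    - [0,0,0,0]
    - [0,0,0,0]
    - [0,0,0,0]

```text
time_s: 23.3
tcp_pos: [0.5365, -0.0159, 0.2499]
ee_rot: [[-0.999, 0.04, 0.002], [0.04, 0.999, 0.0], [-0.002, 0.001, -1.0]]
wrist_force: [-0.2, -0.3, -0.7]
gripper_width: 0.341
gripper_force: 30.0
```

jog_arm:
  increments:
    - [0,0,0.2,0]
    - [0,0,0.2,0]
    - [0,0,0.2,0]
    - [0,0,0.2,0]
    - [0,0,0.15,0]
    - [0,0,0,0]

```text
time_s: 23.9
tcp_pos: [0.5361, -0.0162, 0.2313]
ee_rot: [[-0.999, 0.039, -0.0], [0.039, 0.999, -0.001], [0.0, -0.001, -1.0]]
wrist_force: [-5.0, 0.6, 10.8]
gripper_width: 0.338
gripper_force: 30.0
```

jog_arm:
  increments:
    - [0,0,0,0]
    - [0,0,0,0]
    - [0,0,0,0]
  grip: 50

```text
time_s: 24.2
tcp_pos: [0.5361, -0.0162, 0.2295]
ee_rot: [[-0.999, 0.04, -0.0], [0.04, 0.999, -0.0], [0.0, -0.0, -1.0]]
wrist_force: [0.1, -0.2, 0.3]
gripper_width: 0.521
gripper_force: 0.0
```

jog_arm:
  increments:
    - [0,0,-1,0]
    - [0,0,-1,0]
    - [0,0,-1,0]
    - [0,0,-1,0]
    - [0,0,-1,0]
    - [0,0,-1,0]
    - [-1,0,-1,0]
    - [-1,0,0,0]
    - [0,0,0,0]
    - [0,0,0,0]

```text
time_s: 25.2
tcp_pos: [0.5758, -0.0179, 0.3686]
ee_rot: [[-0.999, 0.041, -0.002], [0.041, 0.999, -0.0], [0.002, -0.0, -1.0]]
wrist_force: [-0.8, 0.3, -0.7]
gripper_width: 0.573
gripper_force: 0.0
```

```bash
python3 - <<'E'
from h import *
S();im=eyes.capture("wrist"); cv2.imwrite("pics/w7.png",im)
print(S()["tcp_pos"])
for z in (.062,.072): print(z,rect("wrist",big(colour(im,"oblong")),z))
eyes.capture("top")
for n in "square oblong bar disc".split():
  for d in eyes.spot_in("top",n)[:2]: print(n,round(d["conf"],2),np.round(d["centre"],3))
E
```

```text
[ 0.5757547  -0.01788164  0.36864588]
0.062 (array([ 0.5338, -0.0162]), array([29.9, 63.2]), -2.0)
0.072 (array([ 0.5329, -0.0162]), array([28.8, 61. ]), -2.0)
square 0.73 [ 0.51  -0.448  0.017]
square 0.66 [0.472 0.437 0.028]
oblong 0.55 [ 0.527 -0.016  0.062]
oblong 0.2 [ 0.528 -0.102  0.045]
bar 0.78 [0.385 0.302 0.028]
bar 0.73 [0.602 0.438 0.026]
```

View pics/w7.png

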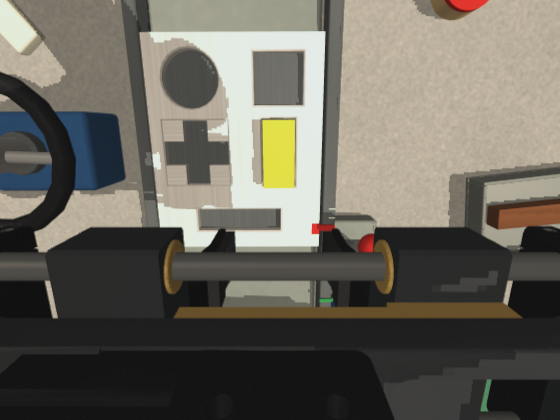

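The oblong is seated at (279,153), with its measured top size matching the seated height. I'm measuring the bar and disc pockets from this picture and heading to the disc.

jog_arm:
  increments:
    - [1,0.9,0,0]
    - [1,0.9,0,0]
    - [1,0.9,0,0]
    - [1,0.9,0,0]
    - [1,0.9,0,0]
    - [1,0.9,0,0]
    - [1,0.9,0,0]
    - [1,0.9,0,0]
    - [0.9,0.9,0,0]
    - [0.8,0.8,0,0]
  grip: 75

```text
time_s: 26.5
tcp_pos: [0.3882, 0.1683, 0.37]
ee_rot: [[-0.999, 0.04, 0.0], [0.04, 0.999, 0.0], [-0.0, 0.0, -1.0]]
wrist_force: [0.2, 0.6, 0.3]
gripper_width: 0.861
gripper_force: 0.0
```

jog_arm:
  increments:
    - [0,0,1,0]
    - [0,0,1,0]
    - [0,0,1,0]
    - [0,0,1,0]
    - [0,0,0.4,0]
    - [0,0,0,0]
    - [0,0,0,0]

```text
time_s: 27.2
tcp_pos: [0.3896, 0.168, 0.2824]
ee_rot: [[-0.999, 0.04, 0.001], [0.04, 0.999, 0.001], [-0.001, 0.001, -1.0]]
wrist_force: [0.6, -0.4, 0.4]
gripper_width: 0.861
gripper_force: 0.0
```

```bash
python3 - <<'E'
from h import *
s=S();now=dict(s)
im=eyes.capture("wrist");print(s["tcp_pos"],s["ee_rot"][0])
m=big(colour(im,"disc")); print("disc",rect("wrist",m,.028))
for d in eyes.outline_of("wrist","bar")[:2]: print("bar",round(d["conf"],2),rect("wrist",big(d["mask"]),.028))
b=colour(im,"bar"); 
if b.any(): print("bar col",rect("wrist",big(b),.028))
im=cv2.imread("pics/w7.png");g=im.astype(int).sum(2)//3
s["tcp_pos"]=np.array([.5757547,-.01788164,.36864588]);s["ee_rot"]=np.array([[-.9992,.041,-.002],[.041,.9992,0],[.002,0,-1]])
def reg(x0,y0,x1,y1,t,z):
    m=np.zeros(g.shape,bool); m[y0:y1,x0:x1]=g[y0:y1,x0:x1]<t
    return rect("wrist",big(m),z)
for t in (120,140,160): print(t,"bar",reg(190,200,292,238,t,.044),"disc",reg(155,42,222,114,t,.044),"sq",reg(246,44,312,112,t,.044))
E
```

```text
[0.38962056 0.16804668 0.28243637] [-0.99920516  0.03984902  0.00105378]
disc (array([0.384 , 0.1691]), array([48.8, 49.4]), -2.3)
bar 0.71 (array([0.3801, 0.2975]), array([23.3, 96.3]), 56.1)
bar col (array([0.3819, 0.301 ]), array([20.4, 86.8]), 56.0)
120 bar (array([ 0.6067, -0.0603]), array([31.4, 85.9]), 87.7) disc (array([ 0.4608, -0.0978]), array([53.1, 54. ]), 52.2) sq (array([ 0.4641, -0.0134]), array([46.1, 47.1]), 87.7)
140 bar (array([ 0.6066, -0.0608]), array([31.4, 87.1]), 87.7) disc (array([ 0.4605, -0.0987]), array([54.7, 55.1]), 39.7) sq (array([ 0.4637, -0.0134]), array([47. , 47.5]), 87.7)
160 bar (array([ 0.6064, -0.0623]), array([33.2, 90.3]), 86.2) disc (array([ 0.4609, -0.0988]), array([55.9, 56.8]), 50.2) sq (array([ 0.4637, -0.0135]), array([47., 48.]), 87.7)
```

jog_arm:
  increments:
    - [0.3,0.1,0,0]
    - [0,0,1,0]
    - [0,0,1,0]
    - [0,0,1,0]
    - [0,0,1,0]
    - [0,0,0.3,0]
    - [0,0,0,0]
    - [0,0,0,0]

```text
time_s: 28.1
tcp_pos: [0.3836, 0.1704, 0.1965]
ee_rot: [[-0.999, 0.04, 0.001], [0.04, 0.999, 0.001], [-0.001, 0.001, -1.0]]
wrist_force: [0.1, 0.5, -0.5]
gripper_width: 0.861
gripper_force: 0.0
```

jog_arm:
  increments:
    - [0,0,0,0]
    - [0,0,0,0]
    - [0,0,0,0]
    - [0,0,0,0]
    - [0,0,0,0]
  grip: 0

```text
time_s: 28.6
tcp_pos: [0.3835, 0.1701, 0.196]
ee_rot: [[-0.999, 0.04, 0.0], [0.04, 0.999, 0.0], [-0.0, 0.0, -1.0]]
wrist_force: [-1.2, 0.1, 4.8]
gripper_width: 0.565
gripper_force: 30.0
```

jog_arm:
  increments:
    - [0,0,-1,0]
    - [0,0,-1,0]
    - [0,0,-1,0]
    - [0,0,-1,0]
    - [0,0,-1,0]
    - [0,0,-1,0]
    - [0,0,-1,0]
    - [0,0,-1,0]
    - [0,0,-1,0]
    - [0,0,0,0]

```text
time_s: 29.6
tcp_pos: [0.3838, 0.1704, 0.378]
ee_rot: [[-0.999, 0.04, 0.004], [0.04, 0.999, 0.004], [-0.004, 0.004, -1.0]]
wrist_force: [0.6, -0.3, -0.7]
gripper_width: 0.567
gripper_force: 30.0
```

jog_arm:
  increments:
    - [-0.4,-1,0,0]
    - [-0.4,-1,0,0]
    - [-0.4,-1,0,0]
    - [-0.4,-1,0,0]
    - [-0.4,-1,0,0]
    - [-0.4,-1,0,0]
    - [-0.4,-1,0,0]
    - [-0.4,-1,0,0]
    - [-0.4,-1,0,0]
    - [-0.4,-1,0,0]

```text
time_s: 30.6
tcp_pos: [0.4551, -0.0339, 0.3743]
ee_rot: [[-0.999, 0.041, -0.002], [0.041, 0.999, -0.0], [0.002, -0.0, -1.0]]
wrist_force: [0.1, 1.1, -0.7]
gripper_width: 0.568
gripper_force: 30.0
```

jog_arm:
  increments:
    - [-0.4,-1,0,0]
    - [0,-1,0,0]
    - [0,-1,0,0]
    - [0,-0.2,0,0]
    - [0,0,0,0]
    - [0,0,0,0]

```text
time_s: 31.2
tcp_pos: [0.4606, -0.0969, 0.3752]
ee_rot: [[-0.999, 0.04, -0.001], [0.04, 0.999, 0.0], [0.001, 0.0, -1.0]]
wrist_force: [0.1, -0.5, -0.8]
gripper_width: 0.564
gripper_force: 30.0
```

```bash
cat > held.py <<'E'
# rows along the centre column: find where held die's top starts vs prediction for half-length L, bottom 15 mm below tips
import sys
from h import *
L=float(sys.argv[1]);h=float(sys.argv[2]) if len(sys.argv)>2 else .014
s=S();im=eyes.capture("wrist");p=np.array(s["tcp_pos"]);R=np.array(s["ee_rot"])
cv2.imwrite("pics/held.png",im)
z=-(.182+h-.028)
for off in(0,-.003,.003):
    X=p+R@np.array([L+off,0,-z]); print(off,np.round(w2px("wrist",X),1))
c=int(w2px("wrist",p+R@np.array([L,0,-z]))[0]); r0=int(w2px("wrist",p+R@np.array([L,0,-z]))[1])
print(p,[(y,im[y,c].tolist()) for y in range(r0-14,r0+12)])
E
python3 held.py .025
```

```text
0 [278.2 210.9]
-0.003 [278.2 216.4]
0.003 [278.2 205.3]
[ 0.46063548 -0.09689403  0.37518205] [(196, [113, 121, 122]), (197, [113, 121, 122]), (198, [113, 121, 121]), (199, [106, 119, 124]), (200, [87, 114, 133]), (201, [76, 111, 136]), (202, [76, 111, 136]), (203, [76, 111, 136]), (204, [76, 112, 136]), (205, [76, 111, 135]), (206, [75, 111, 136]), (207, [76, 111, 136]), (208, [76, 111, 136]), (209, [67, 98, 133]), (210, [44, 59, 123]), (211, [28, 30, 119]), (212, [30, 32, 130]), (213, [36, 39, 168]), (214, [37, 42, 181]), (215, [38, 42, 181]), (216, [38, 41, 181]), (217, [38, 43, 181]), (218, [38, 43, 181]), (219, [38, 42, 181]), (220, [37, 41, 181]), (221, [38, 42, 181])]
```

jog_arm:
  increments:
    - [-0.03,-0.03,1,0]
    - [0,0,1,0]
    - [0,0,1,0]
    - [0,0,1,0]
    - [0,0,1,0]
    - [0,0,1,0]
    - [0,0,0.2,0]
    - [0,0,0,0]
    - [0,0,0,0]

```text
time_s: 32.15
tcp_pos: [0.4619, -0.0975, 0.2526]
ee_rot: [[-0.999, 0.039, 0.002], [0.039, 0.999, -0.0], [-0.002, 0.0, -1.0]]
wrist_force: [-0.0, -0.4, 0.4]
gripper_width: 0.57
gripper_force: 30.0
```

jog_arm:
  increments:
    - [0,0,0.2,0]
    - [0,0,0.2,0]
    - [0,0,0.2,0]
    - [0,0,0.2,0]
    - [0,0,0.2,0]
    - [0,0,0,0]

```text
time_s: 32.75
tcp_pos: [0.4611, -0.0979, 0.2311]
ee_rot: [[-0.999, 0.04, -0.002], [0.04, 0.999, -0.0], [0.002, -0.0, -1.0]]
wrist_force: [0.0, 0.4, -1.7]
gripper_width: 0.566
gripper_force: 30.0
```

jog_arm:
  increments:
    - [0,0,0.05,0]
    - [0,0,0,0]
    - [0,0,0,0]
    - [0,0,0,0]
  grip: 66

```text
time_s: 33.15
tcp_pos: [0.4614, -0.0979, 0.2309]
ee_rot: [[-0.999, 0.04, 0.001], [0.04, 0.999, 0.0], [-0.001, 0.0, -1.0]]
wrist_force: [0.2, 0.7, 0.3]
gripper_width: 0.745
gripper_force: 0.0
```

jog_arm:
  increments:
    - [0,0,-1,0]
    - [0,0,-1,0]
    - [0,0,-1,0]
    - [0,0,-1,0]
    - [0,0,-1,0]
    - [-1,0,-1,0]
    - [-1,0,-1,0]
    - [-1,0,0,0]
    - [0,0,0,0]
    - [0,0,0,0]

```text
time_s: 34.15
tcp_pos: [0.5209, -0.1003, 0.3701]
ee_rot: [[-0.999, 0.041, -0.002], [0.041, 0.999, 0.0], [0.002, 0.0, -1.0]]
wrist_force: [-0.5, 0.5, 0.1]
gripper_width: 0.76
gripper_force: 0.0
```

```bash
python3 - <<'E'
from h import *
s=S();im=eyes.capture("wrist");cv2.imwrite("pics/w8.png",im);print(s["tcp_pos"],s["joints"])
m=big(colour(im,"disc"));print("disc",[rect("wrist",m,z) for z in(.062,.072)])
g=im.astype(int).sum(2)//3
print([np.round(w2px("wrist",(x,y,.044)),0).tolist() for x,y in((.603,-.0607),(.59,-.105),(.617,-.0165))])
E
```

```text
[ 0.52088315 -0.10027896  0.37012689] [ 6.62930946e+00  1.45539524e+01 -1.57618149e+01 -3.09455857e-02
 -5.97805960e+01 -9.89383871e+01]
disc [(array([ 0.4613, -0.098 ]), array([48.6, 49.1]), 87.7), (array([ 0.461, -0.098]), array([46.9, 47.4]), 87.7)]
[[317.0, 264.0], [276.0, 254.0], [356.0, 274.0]]
```

jog_arm:
  increments:
    - [0.4,1,0,0]
    - [0.4,1,0,0]
    - [0.4,1,0,0]
    - [0.4,1,0,0]
    - [0.4,1,0,0]
    - [0.4,1,0,0]
    - [0.4,1,0,0]
    - [0.4,1,0,0]
    - [0.4,1,0,0]
    - [0.4,1,0,0]
  grip: 45

```text
time_s: 35.2
tcp_pos: [0.448, 0.103, 0.3705]
ee_rot: [[-0.999, 0.04, -0.001], [0.04, 0.999, -0.0], [0.001, -0.0, -1.0]]
wrist_force: [0.5, 1.1, -0.5]
gripper_width: 0.519
gripper_force: 0.0
```

jog_arm:
  increments:
    - [0.4,1,0,0]
    - [0.4,1,0,0]
    - [0.4,1,0,0]
    - [0.4,1,0,0]
    - [0.4,1,0,0]
    - [0.4,1,0,0]
    - [0.4,1,0,0]
    - [0.4,1,0,0]
    - [0.4,1,0,0]
    - [0.2,0.8,0,0]

```text
time_s: 36.2
tcp_pos: [0.3803, 0.3019, 0.3706]
ee_rot: [[-0.999, 0.039, -0.001], [0.039, 0.999, -0.001], [0.001, -0.001, -1.0]]
wrist_force: [0.6, 0.7, -0.4]
gripper_width: 0.518
gripper_force: 0.0
```

jog_arm:
  increments:
    - [0,0,0,-1]
    - [0,0,0,-1]
    - [0,0,0,-1]
    - [0,0,0,-1]
    - [0,0,0,-1]
    - [0,0,0,-1]
    - [0,0,0,-1]
    - [0,0,0,-1]
    - [0,0,0,-1]
    - [0,0,0,-1]

```text
time_s: 37.2
tcp_pos: [0.3811, 0.3013, 0.3705]
ee_rot: [[-0.723, -0.691, -0.001], [-0.691, 0.723, -0.001], [0.001, -0.0, -1.0]]
wrist_force: [0.1, 0.1, 0.4]
gripper_width: 0.516
gripper_force: 0.0
```

jog_arm:
  increments:
    - [0,0,0,-1]
    - [0,0,0,-1]
    - [0,0,0,-0.7]
    - [0,0,1,0]
    - [0,0,1,0]
    - [0,0,1,0]
    - [0,0,0.5,0]
    - [0,0,0,0]
    - [0,0,0,0]

```text
time_s: 38.1
tcp_pos: [0.3815, 0.3019, 0.3013]
ee_rot: [[-0.56, -0.828, 0.001], [-0.828, 0.56, 0.0], [-0.001, -0.0, -1.0]]
wrist_force: [-0.1, -0.4, 0.1]
gripper_width: 0.514
gripper_force: 0.0
```

```bash
python3 - <<'E'
from h import *
s=S();im=eyes.capture("wrist");cv2.imwrite("pics/w9.png",im);print(s["tcp_pos"],s["ee_rot"].round(4).tolist())
m=big(colour(im,"bar"));print("bar",rect("wrist",m,.028))
p=np.array(rect("wrist",m,.028)[0])-s["tcp_pos"][:2]; print("tool du",(s["ee_rot"].T[:2,:2]@p)/.02)
ys,xs=np.nonzero(m);print(ys.min(),ys.max(),xs.min(),xs.max())
E
```

```text
[0.3814936  0.30186178 0.30126322] [[-0.5602, -0.8283, 0.0006], [-0.8283, 0.5602, 0.0003], [-0.0006, -0.0004, -1.0]]
bar (array([0.3821, 0.3017]), array([19.8, 84.3]), 56.3)
tool du [-0.01028621 -0.02964684]
157 250 266 289
```

View pics/w9.png

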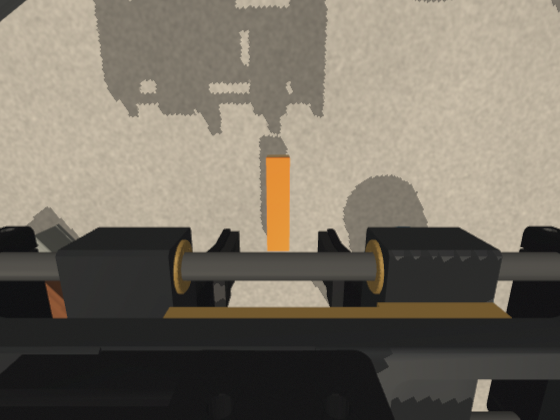

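The bar is centred between the fingers at (278,204). I'm descending to grip it.

jog_arm:
  increments:
    - [0,0,1,0]
    - [0,0,1,0]
    - [0,0,1,0]
    - [0,0,1,0]
    - [0,0,1,0]
    - [0,0,0.2,0]
    - [0,0,0,0]

```text
time_s: 38.85
tcp_pos: [0.3815, 0.302, 0.197]
ee_rot: [[-0.56, -0.828, 0.0], [-0.828, 0.56, -0.0], [-0.0, -0.0, -1.0]]
wrist_force: [0.6, -1.0, 0.5]
gripper_width: 0.513
gripper_force: 0.0
```

jog_arm:
  increments:
    - [0,0,0,0]
    - [0,0,0,0]
    - [0,0,0,0]
    - [0,0,0,0]
    - [0,0,0,0]
  grip: 0

```text
time_s: 39.35
tcp_pos: [0.3814, 0.3018, 0.1973]
ee_rot: [[-0.56, -0.828, 0.001], [-0.828, 0.56, 0.001], [-0.001, -0.0, -1.0]]
wrist_force: [-1.7, 0.4, 4.0]
gripper_width: 0.226
gripper_force: 30.0
```

jog_arm:
  increments:
    - [0,0,-1,0]
    - [0,0,-1,0]
    - [0,0,-1,0]
    - [0,0,-1,0]
    - [0,0,-1,0]
    - [0,0,-1,0]
    - [0,0,-1,0]
    - [0,0,-1,0]
    - [0,0,-1,0]
    - [0,0,0,0]

```text
time_s: 40.35
tcp_pos: [0.3816, 0.302, 0.3793]
ee_rot: [[-0.56, -0.828, 0.004], [-0.828, 0.56, 0.005], [-0.006, -0.001, -1.0]]
wrist_force: [0.0, -0.5, -0.4]
gripper_width: 0.228
gripper_force: 30.0
```

jog_arm:
  increments:
    - [0,0,0,-1]
    - [0,0,0,-1]
    - [0,0,0,-1]
    - [0,0,0,-1]
    - [0,0,0,-1]
    - [0,0,0,-1]
    - [0,0,0,-1]
    - [1,-0.9,0,0]
    - [1,-0.9,0,0]
    - [1,-0.9,0,0]

```text
time_s: 41.35
tcp_pos: [0.4333, 0.239, 0.3754]
ee_rot: [[-0.034, -0.999, -0.002], [-0.999, 0.034, -0.001], [0.001, 0.002, -1.0]]
wrist_force: [0.8, 0.0, -0.5]
gripper_width: 0.225
gripper_force: 30.0
```

jog_arm:
  increments:
    - [1,-0.9,0,0]
    - [1,-0.9,0,0]
    - [1,-0.9,0,0]
    - [1,-0.9,0,0]
    - [1,-0.9,0,0]
    - [1,-0.9,0,0]
    - [1,-0.9,0,0]
    - [1,-0.9,0,0]
    - [1,-0.9,0,0]
    - [0,0,0,0]

```text
time_s: 42.35
tcp_pos: [0.5899, 0.0523, 0.3747]
ee_rot: [[-0.038, -0.999, -0.002], [-0.999, 0.038, -0.001], [0.001, 0.002, -1.0]]
wrist_force: [-0.1, -0.3, -0.1]
gripper_width: 0.224
gripper_force: 30.0
```

```bash
python3 held.py .042; python3 - <<'E'
from h import *
s=S();im=cv2.imread("pics/held.png");g=im.astype(int).sum(2)//3
print(s["ee_rot"].round(4).tolist())
P=w2px("wrist",(.603,-.0607,.044));print(P)
c=[w2px("wrist",(.603+a,-.0607+b,.044)) for a in(-.016,.016) for b in(-.05,.05)]
c=np.array(c);x0,y0=c.min(0).astype(int)-2;x1,y1=c.max(0).astype(int)+2;print(x0,y0,x1,y1)
for t in(110,120,140,160,180):
    m=np.zeros(g.shape,bool);m[y0:y1,x0:x1]=g[y0:y1,x0:x1]<t;print(t,rect("wrist",big(m),.044))
cv2.imwrite("pics/w10.png",cv2.resize(im[:300],None,fx=1.4,fy=1.4))
E
```

```text
0 [278.3 178.3]
-0.003 [278.3 184.1]
0.003 [278.3 172.3]
[0.58994623 0.05225495 0.37471413] [(164, [238, 243, 238]), (165, [238, 243, 238]), (166, [186, 198, 188]), (167, [90, 94, 91]), (168, [56, 58, 58]), (169, [75, 79, 80]), (170, [92, 104, 109]), (171, [84, 111, 131]), (172, [73, 109, 133]), (173, [74, 110, 133]), (174, [77, 113, 138]), (175, [75, 111, 136]), (176, [65, 101, 131]), (177, [42, 80, 138]), (178, [33, 77, 154]), (179, [39, 96, 193]), (180, [42, 103, 208]), (181, [42, 102, 208]), (182, [42, 102, 208]), (183, [42, 102, 208]), (184, [42, 103, 208]), (185, [42, 102, 208]), (186, [42, 102, 208]), (187, [42, 103, 208]), (188, [42, 102, 208]), (189, [42, 102, 208])]
[[-0.0377, -0.9993, -0.003], [-0.9993, 0.0377, -0.0005], [0.0006, 0.003, -1.0]]
[258.40868614  77.1231855 ]
236 16 278 132
110 (array([ 0.6013, -0.0596]), array([22.8, 85.9]), 87.6)
120 (array([ 0.6013, -0.0601]), array([22.8, 86.7]), 87.6)
140 (array([ 0.6008, -0.0595]), array([24.3, 87.6]), 87.9)
160 (array([ 0.6013, -0.06  ]), array([25.2, 88.4]), 87.9)
180 (array([ 0.6014, -0.0604]), array([26.9, 89.4]), 87.7)
```

View pics/w10.png

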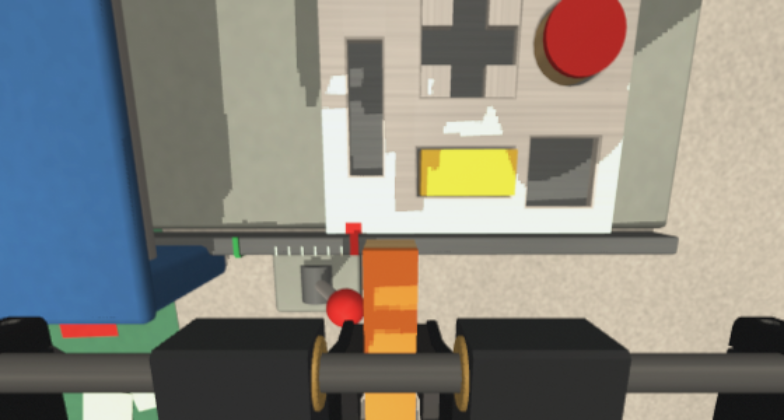

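jog_arm:
  increments:
    - [0.5,-0.6,0,0]
    - [0,0,0,0]
    - [0,0,0,0]
    - [0,0,0,0]

```text
time_s: 42.8
tcp_pos: [0.6001, 0.0443, 0.3767]
ee_rot: [[-0.034, -0.999, -0.0], [-0.999, 0.034, 0.0], [-0.0, 0.0, -1.0]]
wrist_force: [-0.4, -0.6, -0.4]
gripper_width: 0.227
gripper_force: 30.0
```

```bash
python3 - <<'E'
from h import *
s=S();im=eyes.capture("wrist");cv2.imwrite("pics/w11.png",im);g=im.astype(int).sum(2)//3
print(s["tcp_pos"],s["ee_rot"].round(4).tolist(), "bridge",px2w("wrist",(108,180),.135),px2w("wrist",(90,60),.135))
c=np.array([w2px("wrist",(.602+a,-.0603+b,.044)) for a in(-.016,.016) for b in(-.05,.05)])
x0,y0=c.min(0).astype(int)-2;x1,y1=c.max(0).astype(int)+2
for t in(110,140,170):
    m=np.zeros(g.shape,bool);m[y0:y1,x0:x1]=g[y0:y1,x0:x1]<t;print(t,rect("wrist",big(m),.044))
print("ob",rect("wrist",big(colour(im,"oblong")),.062),"disc",rect("wrist",big(colour(im,"disc")),.062))
E
```

```text
[0.60014796 0.04425107 0.37667683] [[-0.0344, -0.9994, -0.0003], [-0.9994, 0.0344, 0.0001], [-0.0001, 0.0003, -1.0]] bridge [0.72685836 0.01188199 0.135     ] [ 0.72462325 -0.07099752  0.135     ]
110 (array([ 0.6023, -0.0613]), array([23.2, 86.4]), 88.1)
140 (array([ 0.6022, -0.0609]), array([24.1, 87.5]), 87.5)
170 (array([ 0.6019, -0.0612]), array([26.3, 90.2]), 88.4)
ob (array([ 0.5347, -0.0164]), array([28.9, 63.3]), -2.0) disc (array([ 0.4622, -0.0976]), array([49.2, 51.9]), 33.3)
```

jog_arm:
  increments:
    - [1,-0.3,0,0]
    - [1,0,0,0]
    - [1,0,0,0]
    - [1,0,0,0]
    - [1,0,0,0]
    - [0.2,0,0,0]
    - [0,0,1,0]
    - [0,0,1,0]
    - [0,0,1,0]
    - [0,0,1,0]

```text
time_s: 43.85
tcp_pos: [0.6027, -0.0596, 0.2963]
ee_rot: [[-0.034, -0.999, 0.001], [-0.999, 0.034, 0.0], [-0.0, -0.001, -1.0]]
wrist_force: [-0.4, -0.1, -0.7]
gripper_width: 0.227
gripper_force: 30.0
```

jog_arm:
  increments:
    - [0,0,1,0]
    - [0,0,1,0]
    - [0,0,0.2,0]
    - [0,0,0,0]
    - [0,0,0,0]
    - [0,0,0,0]

```text
time_s: 44.45
tcp_pos: [0.6032, -0.0601, 0.2542]
ee_rot: [[-0.035, -0.999, 0.003], [-0.999, 0.035, 0.0], [-0.0, -0.003, -1.0]]
wrist_force: [-0.0, -0.3, 0.4]
gripper_width: 0.223
gripper_force: 30.0
```

jog_arm:
  increments:
    - [0,0.05,0.2,0]
    - [0,0,0.2,0]
    - [0,0,0.2,0]
    - [0,0,0.2,0]
    - [0,0,0.2,0]
    - [0,0,0.1,0]
    - [0,0,0,0]

```text
time_s: 45.15
tcp_pos: [0.6018, -0.0603, 0.2313]
ee_rot: [[-0.035, -0.999, -0.001], [-0.999, 0.035, -0.0], [0.0, 0.001, -1.0]]
wrist_force: [-1.7, 0.3, 4.1]
gripper_width: 0.226
gripper_force: 30.0
```

jog_arm:
  increments:
    - [0,0,0,0]
    - [0,0,0,0]
    - [0,0,0,0]
  grip: 28

```text
time_s: 45.45
tcp_pos: [0.6018, -0.0603, 0.2305]
ee_rot: [[-0.035, -0.999, -0.0], [-0.999, 0.035, 0.0], [-0.0, 0.0, -1.0]]
wrist_force: [0.9, -0.5, -0.7]
gripper_width: 0.315
gripper_force: 0.0
```

jog_arm:
  increments:
    - [0,0,-1,0]
    - [0,0,-1,0]
    - [0,0,-1,0]
    - [0,0,-1,0]
    - [0,0,-1,0]
    - [0,0,-1,0]
    - [-1,0,-1,0]
    - [-1,0,0,0]
    - [-1,0,0,0]
    - [-1,0,0,0]

```text
time_s: 46.45
tcp_pos: [0.6045, 0.0204, 0.3708]
ee_rot: [[-0.035, -0.999, 0.0], [-0.999, 0.035, 0.0], [-0.0, -0.0, -1.0]]
wrist_force: [0.8, -0.4, -0.3]
gripper_width: 0.321
gripper_force: 0.0
```

jog_arm:
  increments:
    - [-1,0,0,0]
    - [0,0,0,0]
    - [0,0,0,0]

```text
time_s: 46.75
tcp_pos: [0.6052, 0.0399, 0.3705]
ee_rot: [[-0.034, -0.999, -0.0], [-0.999, 0.034, -0.0], [0.0, 0.0, -1.0]]
wrist_force: [0.5, -0.8, 0.1]
gripper_width: 0.32
gripper_force: 0.0
```

```bash
python3 - <<'E'
from h import *
s=S();im=eyes.capture("wrist");cv2.imwrite("pics/w12.png",im)
print(s["tcp_pos"],s["ee_rot"].round(4).tolist(),s["joints"])
for n in("bar","oblong","disc"): print(n,[rect("wrist",big(colour(im,n)),z) for z in(.062,.072)])
im=eyes.capture("top")
for d in eyes.outline_of("top","square")[:3]: print(d["conf"],rect("top",big(d["mask"]),.028))
E
```

```text
[0.60524991 0.03986178 0.37047558] [[-0.0342, -0.9994, -0.0005], [-0.9994, 0.0342, -0.0002], [0.0002, 0.0005, -1.0]] [ 1.90434365e+01  2.17102878e+01 -5.16834292e+00  1.90559397e-03
 -6.31518730e+01 -2.10047034e+01]
bar [(array([ 0.6014, -0.0605]), array([19.7, 82.6]), 88.1), (array([ 0.6015, -0.0594]), array([19. , 79.8]), 88.1)]
oblong [(array([ 0.5396, -0.0169]), array([29.4, 53.7]), -1.9), (array([ 0.5418, -0.0172]), array([28.4, 51.8]), -1.9)]
disc [(array([ 0.4621, -0.0979]), array([48.8, 52.1]), 24.3), (array([ 0.4669, -0.0955]), array([47.1, 50.3]), 24.3)]
0.71 (array([0.473, 0.436]), array([46.6, 53.3]), 88.9)
```

jog_arm:
  increments:
    - [-1,0.4,0,0]
    - [-1,0.4,0,0]
    - [-1,0.4,0,0]
    - [-1,0.4,0,0]
    - [-1,0.4,0,0]
    - [-1,0.4,0,0]
    - [-1,0.4,0,0]
    - [-1,0.4,0,0]
    - [-1,0.4,0,0]
    - [-1,0.4,0,0]
  grip: 70

```text
time_s: 47.9
tcp_pos: [0.5322, 0.2423, 0.3708]
ee_rot: [[-0.036, -0.999, 0.0], [-0.999, 0.036, -0.0], [0.0, -0.0, -1.0]]
wrist_force: [0.8, -0.3, 0.6]
gripper_width: 0.803
gripper_force: 0.0
```

jog_arm:
  increments:
    - [-1,0.4,0,0]
    - [-1,0.4,0,0]
    - [-1,0.4,0,0]
    - [-1,0.4,0,0]
    - [-1,0.4,0,0]
    - [-1,0.4,0,0]
    - [-1,0.3,0,0]
    - [-1,0.3,0,0]
    - [-1,0.3,0,0]
    - [-0.6,0,0,0]

```text
time_s: 48.9
tcp_pos: [0.4726, 0.4384, 0.3706]
ee_rot: [[-0.034, -0.999, 0.0], [-0.999, 0.034, 0.0], [-0.0, 0.0, -1.0]]
wrist_force: [-0.1, -0.6, -0.0]
gripper_width: 0.803
gripper_force: 0.0
```

jog_arm:
  increments:
    - [0,0,0,1]
    - [0,0,0,1]
    - [0,0,0,1]
    - [0,0,0,1]
    - [0,0,0,1]
    - [0,0,0,1]
    - [0,0,0,1]
    - [0,0,0,1]
    - [0,0,0,1]
    - [0,0,0,1]

```text
time_s: 49.9
tcp_pos: [0.4734, 0.4368, 0.3706]
ee_rot: [[-0.744, -0.668, -0.0], [-0.668, 0.744, -0.0], [0.0, -0.0, -1.0]]
wrist_force: [-0.6, 0.3, 0.3]
gripper_width: 0.807
gripper_force: 0.0
```

jog_arm:
  increments:
    - [0,0,0,1]
    - [0,0,0,1]
    - [0,0,0,1]
    - [0,0,0,1]
    - [0,0,0,1]
    - [0,0,0,1]
    - [0,0,0,1]
    - [0,0,0,1]
    - [0,0,0,1]
    - [0,0,0,0.2]

```text
time_s: 50.9
tcp_pos: [0.4734, 0.4368, 0.3706]
ee_rot: [[-1.0, 0.001, -0.0], [0.001, 1.0, -0.0], [0.0, -0.0, -1.0]]
wrist_force: [-0.1, 0.9, 0.3]
gripper_width: 0.805
gripper_force: 0.0
```

jog_arm:
  increments:
    - [0,0,1,0]
    - [0,0,1,0]
    - [0,0,1,0]
    - [0,0,1,0]
    - [0,0,0,0]
    - [0,0,0,0]

```text
time_s: 51.5
tcp_pos: [0.4734, 0.4368, 0.2909]
ee_rot: [[-1.0, -0.001, 0.0], [-0.001, 1.0, -0.001], [-0.0, -0.001, -1.0]]
wrist_force: [-0.3, 0.2, 0.5]
gripper_width: 0.8
gripper_force: 0.0
```

```bash
python3 - <<'E'
from h import *
s=S();im=eyes.capture("wrist");cv2.imwrite("pics/w13.png",im);R=s["ee_rot"]
print(s["tcp_pos"],R.round(4).tolist(),s["joints"])
for d in eyes.outline_of("wrist","square")[:2]:
    m=big(d["mask"]);print(d["conf"],rect("wrist",m,.028),np.median(cv2.cvtColor(im,cv2.COLOR_BGR2HSV)[m],0))
hsv=cv2.cvtColor(im,cv2.COLOR_BGR2HSV).astype(int)
m=big((abs(hsv[...,0]-112)<10)&(hsv[...,1]>130)&(hsv[...,2]>60));q=rect("wrist",m,.028);print(q)
print("units",(R.T[:2,:2]@(q[0]-s["tcp_pos"][:2]))/.02)
E
```

```text
[0.47339995 0.43683124 0.29091992] [[-1.0, -0.0007, 0.0003], [-0.0007, 1.0, -0.0006], [-0.0003, -0.0006, -1.0]] [ 5.70692552e+01  2.92478681e+01 -5.16574720e+00  3.66853009e-02
 -5.56053129e+01 -1.47051690e+02]
0.59 (array([0.4742, 0.4416]), array([44. , 49.1]), -0.9) [107. 177. 158.]
(array([0.4768, 0.4419]), array([43. , 44.2]), -0.9)
units [-0.17017181  0.25332408]
```

View pics/w13.png

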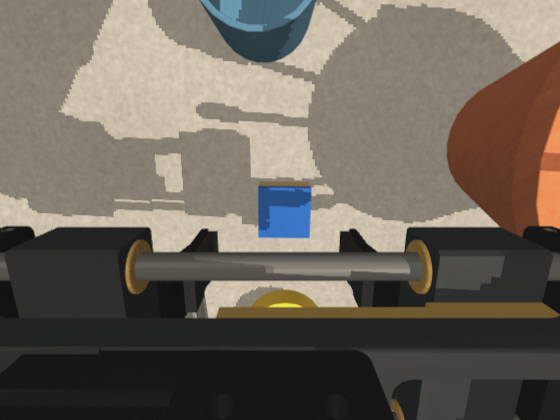

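The square is at (284,211). There is a tall pot to the right at (500,130), so I'll turn the gripper 90° to grip along x and stay clear of it.

jog_arm:
  increments:
    - [-0.17,0.25,0,0]
    - [0,0,0,-1]
    - [0,0,0,-1]
    - [0,0,0,-1]
    - [0,0,0,-1]
    - [0,0,0,-1]
    - [0,0,0,-1]
    - [0,0,0,-1]
    - [0,0,0,-1]
    - [0,0,0,-1]

```text
time_s: 52.6
tcp_pos: [0.4768, 0.442, 0.2919]
ee_rot: [[-0.75, -0.662, 0.001], [-0.662, 0.75, 0.002], [-0.002, 0.0, -1.0]]
wrist_force: [-1.0, 0.1, -0.3]
gripper_width: 0.803
gripper_force: 0.0
```

jog_arm:
  increments:
    - [0,0,0,-1]
    - [0,0,0,-1]
    - [0,0,0,-1]
    - [0,0,0,-1]
    - [0,0,0,-1]
    - [0,0,0,-1]
    - [0,0,0,-1]
    - [0,0,0,-1]
    - [0,0,0,-1]
    - [0,0,0,-1]

```text
time_s: 53.6
tcp_pos: [0.4768, 0.442, 0.2918]
ee_rot: [[-0.047, -0.999, 0.001], [-0.999, 0.047, 0.002], [-0.002, -0.001, -1.0]]
wrist_force: [-0.5, -0.5, 0.4]
gripper_width: 0.801
gripper_force: 0.0
```

jog_arm:
  increments:
    - [0,0,0,-0.4]
    - [0,0,0,0]
    - [0,0,0,0]

```text
time_s: 53.9
tcp_pos: [0.4767, 0.4418, 0.2914]
ee_rot: [[-0.02, -1.0, 0.001], [-1.0, 0.02, 0.001], [-0.001, -0.001, -1.0]]
wrist_force: [0.7, -0.5, -0.8]
gripper_width: 0.806
gripper_force: 0.0
```

```bash
cat > sq.py <<'E'
from h import *
s=S();im=eyes.capture("wrist");cv2.imwrite("pics/sq.png",im);R=s["ee_rot"]
print(s["tcp_pos"],R.round(4).tolist())
hsv=cv2.cvtColor(im,cv2.COLOR_BGR2HSV).astype(int)
m=big((abs(hsv[...,0]-112)<10)&(hsv[...,1]>130)&(hsv[...,2]>60))
import sys
q=rect("wrist",m,float(sys.argv[1]));print(q,"units",(R.T[:2,:2]@(q[0]-s["tcp_pos"][:2]))/.02)
ys,xs=np.nonzero(m);print(xs.min(),xs.max(),ys.min(),ys.max())
E
python3 sq.py .028
```

```text
[0.47669065 0.44180565 0.29138496] [[-0.0196, -0.9998, 0.0007], [-0.9998, 0.0196, 0.001], [-0.001, -0.0007, -1.0]]
(array([0.4766, 0.4413]), array([43.3, 44.2]), 89.8) units [0.02536657 0.00403637]
252 304 182 232
```

jog_arm:
  increments:
    - [0,0,1,0]
    - [0,0,1,0]
    - [0,0,1,0]
    - [0,0,1,0]
    - [0,0,0.7,0]
    - [0,0,0,0]
    - [0,0,0,0]

```text
time_s: 54.65
tcp_pos: [0.4767, 0.4418, 0.1971]
ee_rot: [[-0.019, -1.0, 0.001], [-1.0, 0.019, 0.0], [-0.0, -0.001, -1.0]]
wrist_force: [-0.3, -0.0, 0.5]
gripper_width: 0.805
gripper_force: 0.0
```

jog_arm:
  increments:
    - [0,0,0,0]
    - [0,0,0,0]
    - [0,0,0,0]
    - [0,0,0,0]
    - [0,0,0,0]
  grip: 0

```text
time_s: 55.15
tcp_pos: [0.4765, 0.4416, 0.1973]
ee_rot: [[-0.019, -1.0, 0.0], [-1.0, 0.019, 0.001], [-0.001, -0.0, -1.0]]
wrist_force: [0.3, 0.3, 2.1]
gripper_width: 0.502
gripper_force: 30.0
```

jog_arm:
  increments:
    - [0,0,-1,0]
    - [0,0,-1,0]
    - [0,0,-1,0]
    - [0,0,-1,0]
    - [0,0,-1,0]
    - [0,0,-1,0]
    - [0,0,-1,0]
    - [0,0,-1,0]
    - [0,0,-1,0]
    - [0,0,0,0]

```text
time_s: 56.15
tcp_pos: [0.4768, 0.4419, 0.38]
ee_rot: [[-0.019, -1.0, 0.004], [-1.0, 0.019, 0.005], [-0.005, -0.004, -1.0]]
wrist_force: [-1.0, -0.2, -0.9]
gripper_width: 0.503
gripper_force: 30.0
```

jog_arm:
  increments:
    - [1,0.2,0,0]
    - [1,0,0,0]
    - [1,0,0,0]
    - [1,0,0,0]
    - [1,0,0,0]
    - [1,0,0,0]
    - [1,0,0,0]
    - [1,0,0,0]
    - [1,0,0,0]
    - [1,0,0,0]

```text
time_s: 57.15
tcp_pos: [0.4686, 0.24, 0.3767]
ee_rot: [[-0.019, -1.0, 0.0], [-1.0, 0.019, 0.0], [-0.0, -0.0, -1.0]]
wrist_force: [-0.3, -1.0, -1.0]
gripper_width: 0.5
gripper_force: 30.0
```

jog_arm:
  increments:
    - [1,0,0,0]
    - [1,0,0,0]
    - [1,0,0,0]
    - [1,0,0,0]
    - [1,0,0,0]
    - [1,0,0,0]
    - [1,0,0,0]
    - [1,0,0,0]
    - [1,0,0,0]
    - [1,0,0,0]

```text
time_s: 58.15
tcp_pos: [0.4645, 0.0401, 0.3769]
ee_rot: [[-0.019, -1.0, 0.0], [-1.0, 0.019, 0.0], [-0.0, -0.0, -1.0]]
wrist_force: [1.1, 0.0, -0.8]
gripper_width: 0.498
gripper_force: 30.0
```

jog_arm:
  increments:
    - [1,0,0,0]
    - [1,0,0,0]
    - [0.8,0,0,0]
    - [0,0,0,1]
    - [0,0,0,1]
    - [0,0,0,1]
    - [0,0,0,1]
    - [0,0,0,1]
    - [0,0,0,1]
    - [0,0,0,1]

```text
time_s: 59.15
tcp_pos: [0.4635, -0.0151, 0.3768]
ee_rot: [[-0.55, -0.835, 0.0], [-0.835, 0.55, 0.0], [-0.0, -0.0, -1.0]]
wrist_force: [0.3, -0.2, -1.3]
gripper_width: 0.499
gripper_force: 30.0
```

jog_arm:
  increments:
    - [0,0,0,1]
    - [0,0,0,1]
    - [0,0,0,1]
    - [0,0,0,1]
    - [0,0,0,1]
    - [0,0,0,1]
    - [0,0,0,1]
    - [0,0,0,1]
    - [0,0,0,1]
    - [0,0,0,1]

```text
time_s: 60.15
tcp_pos: [0.4635, -0.0151, 0.3768]
ee_rot: [[-0.982, -0.187, 0.0], [-0.187, 0.982, 0.0], [-0.0, 0.0, -1.0]]
wrist_force: [-0.2, 0.0, -0.8]
gripper_width: 0.499
gripper_force: 30.0
```

jog_arm:
  increments:
    - [0,0,0,1]
    - [0,0,0,1]
    - [0,0,0,0.8]
    - [0,0,0,0]
    - [0,0,0,0]

```text
time_s: 60.65
tcp_pos: [0.4636, -0.0148, 0.3768]
ee_rot: [[-1.0, 0.031, 0.0], [0.031, 1.0, 0.0], [-0.0, 0.0, -1.0]]
wrist_force: [-0.4, 0.8, -0.1]
gripper_width: 0.499
gripper_force: 30.0
```

```bash
python3 held.py .022; python3 -c "
from h import *
print(sense()['ee_rot'].round(4).tolist())"
```

```text
0 [278.2 216.4]
-0.003 [278.2 221.9]
0.003 [278.2 210.9]
[ 0.46361164 -0.01479492  0.37681055] [(202, [100, 115, 124]), (203, [80, 108, 128]), (204, [72, 106, 129]), (205, [72, 106, 129]), (206, [72, 106, 130]), (207, [72, 106, 130]), (208, [71, 105, 129]), (209, [72, 106, 130]), (210, [73, 107, 131]), (211, [72, 106, 130]), (212, [75, 98, 114]), (213, [84, 71, 68]), (214, [89, 55, 30]), (215, [88, 54, 28]), (216, [121, 72, 37]), (217, [134, 79, 41]), (218, [133, 80, 41]), (219, [133, 79, 40]), (220, [133, 79, 40]), (221, [134, 80, 41]), (222, [134, 80, 41]), (223, [134, 80, 41]), (224, [134, 79, 40]), (225, [134, 80, 41]), (226, [134, 79, 40]), (227, [134, 79, 40])]
[[-0.9995, 0.0313, 0.0001], [0.0313, 0.9995, 0.0001], [-0.0001, 0.0001, -1.0]]
```

jog_arm:
  increments:
    - [-0.08,0.07,1,0.1]
    - [0,0,1,0]
    - [0,0,1,0]
    - [0,0,1,0]
    - [0,0,1,0]
    - [0,0,1,0]
    - [0,0,0.2,0]
    - [0,0,0,0]
    - [0,0,0,0]

```text
time_s: 61.6
tcp_pos: [0.466, -0.0129, 0.2536]
ee_rot: [[-0.999, 0.04, 0.002], [0.04, 0.999, 0.0], [-0.002, 0.0, -1.0]]
wrist_force: [-0.4, 0.4, -1.0]
gripper_width: 0.503
gripper_force: 30.0
```

jog_arm:
  increments:
    - [0,0,0.2,0]
    - [0,0,0.2,0]
    - [0,0,0.2,0]
    - [0,0,0.2,0]
    - [0,0,0.2,0]
    - [0,0,0.05,0]
    - [0,0,0,0]

```text
time_s: 62.3
tcp_pos: [0.4655, -0.0129, 0.2315]
ee_rot: [[-0.999, 0.04, -0.0], [0.04, 0.999, -0.0], [0.0, -0.0, -1.0]]
wrist_force: [0.8, 0.7, -0.3]
gripper_width: 0.501
gripper_force: 30.0
```

jog_arm:
  increments:
    - [0,0,0,0]
    - [0,0,0,0]
    - [0,0,0,0]
    - [0,0,0,0]
  grip: 58

```text
time_s: 62.7
tcp_pos: [0.4655, -0.0129, 0.2319]
ee_rot: [[-0.999, 0.04, 0.0], [0.04, 0.999, 0.0], [-0.0, 0.0, -1.0]]
wrist_force: [-0.2, -0.0, -0.8]
gripper_width: 0.657
gripper_force: 0.0
```

jog_arm:
  increments:
    - [0,0,-1,0]
    - [0,0,-1,0]
    - [0,0,-1,0]
    - [0,0,-1,0]
    - [0,0,-1,0]
    - [0,0,-1,0]
    - [-1,-0.6,-1,0]
    - [-1,-0.6,0,0]
    - [-1,-0.6,0,0]
    - [-1,0,0,0]

```text
time_s: 63.7
tcp_pos: [0.5444, -0.0533, 0.372]
ee_rot: [[-0.999, 0.042, 0.0], [0.042, 0.999, 0.0], [-0.0, 0.0, -1.0]]
wrist_force: [0.9, -0.2, -0.1]
gripper_width: 0.669
gripper_force: 0.0
```

jog_arm:
  increments:
    - [-1,0,0,0]
    - [-1,0,0,0]
    - [-1,0,0,0]
    - [0,0,0,0]
    - [0,0,0,0]

```text
time_s: 64.2
tcp_pos: [0.6037, -0.0546, 0.3711]
ee_rot: [[-0.999, 0.041, -0.001], [0.041, 0.999, 0.0], [0.001, 0.0, -1.0]]
wrist_force: [-0.2, 0.3, -0.1]
gripper_width: 0.666
gripper_force: 0.0
```

```bash
python3 sq.py .062; python3 - <<'E'
from h import *
s=S();im=cv2.imread("pics/sq.png")
for n in("bar","oblong","disc"): print(n,rect("wrist",big(colour(im,n)),.062))
for d in eyes.outline_of("wrist","bed_pointer")[:1]: pass
h=cv2.cvtColor(im,cv2.COLOR_BGR2HSV).astype(int)
red=((h[...,0]<6)|(h[...,0]>174))&(h[...,1]>170)&(h[...,2]>80)
n,l,st,c=cv2.connectedComponentsWithStats(red.astype(np.uint8))
for i in range(1,n):
    if st[i,4]>15: print("red",st[i].tolist(),px2w("wrist",c[i],.038).round(4))
gr=(abs(h[...,0]-65)<15)&(h[...,1]>150)&(h[...,2]>60)
n,l,st,c=cv2.connectedComponentsWithStats(gr.astype(np.uint8))
for i in range(1,n):
    if st[i,4]>8: print("green",st[i].tolist(),px2w("wrist",c[i],.038).round(4))
for d in eyes.spot_in("wrist","wheel_hub"): print(d)
E
```

```text
[ 0.60368928 -0.05458276  0.37112255] [[-0.9992, 0.0405, -0.0015], [0.0405, 0.9992, 0.0001], [0.0015, 0.0, -1.0]]
(array([ 0.4651, -0.0128]), array([43.2, 43.9]), -2.0) units [7.00845829 1.80647897]
295 345 13 68
bar (array([ 0.6007, -0.0604]), array([20.3, 83.3]), 87.7)
oblong (array([ 0.5334, -0.0166]), array([30.1, 63.2]), -2.1)
disc (array([ 0.4612, -0.0978]), array([49.3, 50.1]), 87.7)
red [194, 9, 58, 63, 2820] [ 0.4544 -0.1016  0.038 ]
red [346, 197, 23, 9, 140] [0.6167 0.028  0.038 ]
red [399, 203, 30, 25, 617] [0.6358 0.0918 0.038 ]
{'centre': [0.5247, -0.2267, 0.1082], 'conf': 0.62}
{'centre': [0.5269, -0.0676, 0.0424], 'conf': 0.36}
```

View pics/sq.png

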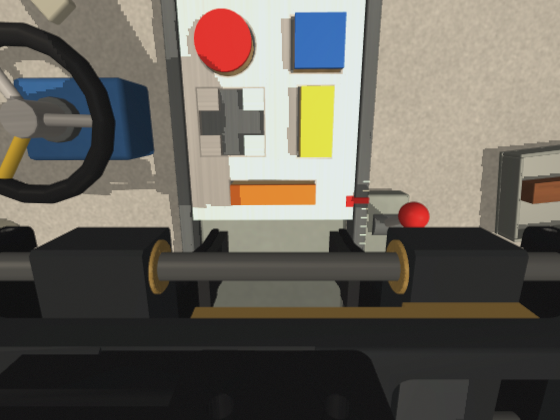

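All four dies are seated (disc (223,40), square (320,40), oblong (316,121), bar (273,194)). The red pointer is at (357,201) and the lever ball at (413,215). Next is the handwheel.

jog_arm:
  increments:
    - [-0.1,-1,0,0]
    - [-0.1,-1,0,0]
    - [-0.1,-1,0,0]
    - [-0.1,-1,0,0]
    - [-0.1,-1,0,0]
    - [-0.1,-1,0,0]
    - [-0.1,-1,0,0]
    - [-0.1,-1,0,0]
    - [-0.1,-1,0,0]
    - [0,-0.8,0,0]
  grip: 0

```text
time_s: 65.35
tcp_pos: [0.6135, -0.2519, 0.3721]
ee_rot: [[-0.999, 0.04, 0.0], [0.04, 0.999, -0.0], [-0.0, -0.0, -1.0]]
wrist_force: [0.1, 0.8, -1.0]
gripper_width: 0.005
gripper_force: 0.0
```

jog_arm:
  increments:
    - [0,0,0,0]
    - [0,0,0,0]
    - [0,0,0,0]

```text
time_s: 65.65
tcp_pos: [0.6139, -0.2504, 0.3719]
ee_rot: [[-0.999, 0.04, 0.0], [0.04, 0.999, 0.0], [-0.0, 0.0, -1.0]]
wrist_force: [-0.5, 0.4, 0.1]
gripper_width: 0.003
gripper_force: 0.0
```

```bash
cat > wheel.py <<'E'
from h import *
from scipy.optimize import least_squares
def wheel():
    s=S();im=eyes.capture("wrist");cv2.imwrite("pics/wheel.png",im)
    g=im.astype(int).max(2)
    C0=w2px("wrist",(.523,-.248,.102))
    m=(g<50);m[225:]=0
    ys,xs=np.nonzero(m);P=np.array([px2w("wrist",(x,y),.110)[:2] for x,y in zip(xs,ys)])
    d=np.linalg.norm(P-[.523,-.248],axis=1);P=P[(d<.09)&(d>.04)]
    f=lambda q:np.linalg.norm(P-q,axis=1)-.062
    q=least_squares(f,[.523,-.248],loss="soft_l1",f_scale=.003).x
    print("centre",q.round(4),"n",len(P),"med r",np.median(np.linalg.norm(P-q,axis=1)).round(4),np.abs(f(q)).mean().round(4))
    h=cv2.cvtColor(im,cv2.COLOR_BGR2HSV).astype(int)
    y=(abs(h[...,0]-25)<8)&(h[...,1]>150)&(h[...,2]>90);y[225:]=0
    ys,xs=np.nonzero(y);P=np.array([px2w("wrist",(x,yy),.105)[:2] for x,yy in zip(xs,ys)])-q
    r=np.linalg.norm(P,axis=1);P=P[(r<.058)&(r>.012)]
    print("yellow",len(P),np.degrees(np.arctan2(*P.mean(0)[::-1])).round(1))
    return q
if __name__=="__main__":
    wheel();print(S()["tcp_pos"],S()["joints"])
    for d in eyes.spot_in("wrist","wheel_hub"): print(d)
E
python3 wheel.py
```

```text
Traceback (most recent call last):
  File "wheel.py", line 20, in <module>
    wheel();print(S()["tcp_pos"],S()["joints"])
    ~~~~~^^
  File "wheel.py", line 8, in wheel
    ys,xs=np.nonzero(m);P=np.array([px2w("wrist",(x,y),.110)[:2] for x,y in zip(xs,ys)])
                                    ~~~~^^^^^^^^^^^^^^^^^^^^
  File "h.py", line 8, in px2w
    c=eyes.get_calibration(cam);K=np.array(c["camera_matrix"])
ValueError: time passes only in moves, steps and waits
```

View pics/wheel.png

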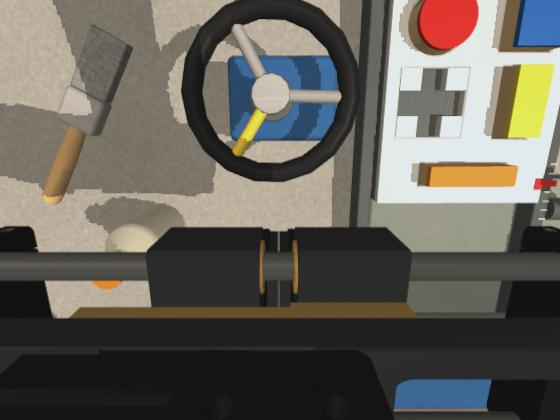

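The wheel is at image centre (271,91). Its spokes point to (240,150) (yellow), (340,97) and (237,32). The glue bottle is near (145,240). Computing the exact centre.

```bash
python3 - <<'E'
t=open('h.py').read()
t=t.replace("eyes.get_calibration(cam);K","cal(cam);K").replace("_S={}","import functools\n@functools.cache\ndef cal(n): return eyes.get_calibration(n)\n_S={}")
open('h.py','w').write(t)
E
python3 wheel.py; python3 - <<'E'
from h import *
print(px2w("wrist",(270,95),.110),px2w("wrist",(271,89),.102))
E
```

```text
centre [ 0.5235 -0.2507] n 11145 med r 0.0615 0.0058
yellow 583 -37.9
[ 0.61398638 -0.25034287  0.37193748] [-8.23819055e+00  2.70029663e+01  3.57675299e+00 -8.89432135e-03
 -6.65672132e+01 -8.40119631e+01]
{'centre': [0.5221, -0.2544, 0.1071], 'conf': 0.84}
[ 0.5235757 -0.2531152  0.11     ] [ 0.51839275 -0.252305    0.102     ]
```

jog_arm:
  increments:
    - [1,0.2,0,0]
    - [1,0.2,0,0]
    - [1,0.1,0,0]
    - [0,0,0,-1]
    - [0,0,0,-1]
    - [0,0,0,-1]
    - [0,0,0,-1]
    - [0,0,0,-1]
    - [0,0,0,-1]
    - [0,0,0,-1]

```text
time_s: 66.8
tcp_pos: [0.5545, -0.2382, 0.3719]
ee_rot: [[-0.866, -0.5, 0.0], [-0.5, 0.866, 0.0], [-0.0, -0.0, -1.0]]
wrist_force: [-0.1, -0.2, -0.9]
gripper_width: 0.002
gripper_force: 0.0
```

jog_arm:
  increments:
    - [0,0,0,-1]
    - [0,0,0,-1]
    - [0,0,0,-1]
    - [0,0,0,-1]
    - [0,0,0,-1]
    - [0,0,0,-1]
    - [0,0,0,-1]
    - [0,0,0,-1]
    - [0,0,0,-1]
    - [0,0,0,-1]

```text
time_s: 67.8
tcp_pos: [0.5545, -0.2382, 0.3719]
ee_rot: [[-0.244, -0.97, 0.0], [-0.97, 0.244, 0.0], [-0.0, -0.0, -1.0]]
wrist_force: [1.3, 0.1, 0.7]
gripper_width: 0.007
gripper_force: 0.0
```

jog_arm:
  increments:
    - [0,0,0,-1]
    - [0,0,0,-1]
    - [0,0,0,-1]
    - [0,0,0,-1]
    - [0,0,0,-1]
    - [0,0,0,-1]
    - [0,0,0,-1]
    - [0,0,0,-1]
    - [0,0,0,-1]
    - [0,0,0,-1]

```text
time_s: 68.8
tcp_pos: [0.5545, -0.2382, 0.3719]
ee_rot: [[0.525, -0.851, 0.0], [-0.851, -0.525, 0.0], [0.0, -0.0, -1.0]]
wrist_force: [0.4, -0.1, -0.1]
gripper_width: 0.005
gripper_force: 0.0
```

jog_arm:
  increments:
    - [0,0,0,-1]
    - [0,0,0,-1]
    - [0,0,0,-1]
    - [0,0,0,-1]
    - [0,0,0,-1]
    - [0,0,0,-1]
    - [0,0,0,-1]
    - [0,0,0,-1]
    - [0,0,0,-1]
    - [0,0,0,-1]

```text
time_s: 69.8
tcp_pos: [0.5546, -0.2382, 0.3719]
ee_rot: [[0.976, -0.216, 0.0], [-0.216, -0.976, -0.0], [0.0, -0.0, -1.0]]
wrist_force: [0.1, -0.2, -0.9]
gripper_width: 0.005
gripper_force: 0.0
```

jog_arm:
  increments:
    - [0,0,0,-1]
    - [0,0,0,-1]
    - [0,0,0,-1]
    - [0,0,0,-1]
    - [0,0,0,-1]
    - [0,0,0,-1]
    - [0,0,0,-1]
    - [0,0,0,-1]
    - [0,0,0,-0.7]
    - [0,0,0,0]

```text
time_s: 70.8
tcp_pos: [0.5546, -0.2382, 0.3719]
ee_rot: [[0.889, 0.457, 0.0], [0.457, -0.889, -0.0], [0.0, 0.0, -1.0]]
wrist_force: [0.0, 0.1, 0.3]
gripper_width: 0.004
gripper_force: 0.0
```

```bash
python3 - <<'E'
from h import *
s=S();R=s["ee_rot"];t=np.array([.5225,-.2528])+.0345*R[:2,0]/np.linalg.norm(R[:2,0])
print(s["tcp_pos"],s["joints"],np.degrees(np.arctan2(R[1,0],R[0,0])),"units",R.T[:2,:2]@(t-s["tcp_pos"][:2])/.02)
im=eyes.capture("wrist")
for d in eyes.spot_in("wrist","wheel_hub"): print(d)
E
```

```text
[ 0.55455426 -0.23824806  0.37187181] [-7.89690542e+00  2.13560412e+01 -5.50405585e+00 -1.06925287e-03
 -6.31299723e+01  1.25102149e+02] 27.204760964967186 units [-0.03305543 -0.08560613]
{'centre': [0.5692, -0.2251, 0.109], 'conf': 0.64}
{'centre': [0.6007, -0.0614, 0.0629], 'conf': 0.3}
```

jog_arm:
  increments:
    - [0,-0.1,1,0]
    - [0,0,1,0]
    - [0,0,1,0]
    - [0,0,0.5,0]
    - [0,0,0.5,0]
    - [0,0,0.5,0]
    - [0,0,0.5,0]
    - [0,0,0.2,0]
    - [0,0,0,0]

```text
time_s: 71.8
tcp_pos: [0.5535, -0.2369, 0.2671]
ee_rot: [[0.89, 0.457, -0.001], [0.457, -0.89, 0.0], [-0.001, -0.001, -1.0]]
wrist_force: [0.7, -0.3, 0.5]
gripper_width: 0.004
gripper_force: 0.0
```

jog_arm:
  increments:
    - [-0.005,0.14,0,1]
    - [-0.005,0.14,0,1]
    - [-0.005,0.14,0,1]
    - [-0.005,0.14,0,1]
    - [-0.005,0.14,0,1]
    - [-0.005,0.14,0,1]
    - [-0.005,0.14,0,1]
    - [-0.005,0.14,0,1]
    - [-0.005,0.14,0,1]
    - [-0.005,0.14,0,1]

```text
time_s: 72.8
tcp_pos: [0.5566, -0.2633, 0.2686]
ee_rot: [[0.946, -0.323, 0.004], [-0.323, -0.946, 0.001], [0.003, -0.002, -1.0]]
wrist_force: [2.2, 5.0, -0.6]
gripper_width: 0.004
gripper_force: 2.4
```

```bash
cat > ck.py <<'E'
from h import *
s=S();R=s["ee_rot"];x=R[:2,0]/np.linalg.norm(R[:2,0]);C=np.array([.5225,-.2528]);t=C+.0345*x
d=s["tcp_pos"][:2]-C
print(s["tcp_pos"].round(4),"J6",s["joints"][5].round(1),"yaw",np.degrees(np.arctan2(x[1],x[0])).round(1),"pos ang",np.degrees(np.arctan2(d[1],d[0])).round(1),"r",np.linalg.norm(d).round(4),"units",(R.T[:2,:2]@(t-s["tcp_pos"][:2])/.02).round(3),"F",np.round(s["wrist_force"],1))
im=eyes.capture("top");cv2.imwrite("pics/topw.png",im)
h=cv2.cvtColor(im,cv2.COLOR_BGR2HSV).astype(int)
red=((h[...,0]<6)|(h[...,0]>174))&(h[...,1]>150)&(h[...,2]>80)
gr=(abs(h[...,0]-60)<15)&(h[...,1]>120)&(h[...,2]>60)
u,v=w2px("top",(.617,.028,.038));print("expected",u,v)
for nm,m in(("red",red),("green",gr)):
    m=m.copy();m[:,:int(u)-25]=0;m[:,int(u)+14:]=0;m[:100]=0;m[230:]=0
    n,l,st,c=cv2.connectedComponentsWithStats(m.astype(np.uint8))
    for i in range(1,n): print(nm,st[i].tolist(),px2w("top",c[i],.038).round(4))
E
python3 ck.py
```

```text
[ 0.5566 -0.2633  0.2686] J6 81.5 yaw -18.9 pos ang -17.2 r 0.0357 units [-0.057  0.052] F [ 2.2  5.  -0.6]
expected 260.5573820043273 163.18149141834027
red [242, 153, 9, 10, 73] [0.6341 0.0681 0.038 ]
red [257, 161, 9, 4, 24] [0.6189 0.025  0.038 ]
green [235, 100, 7, 12, 46] [0.7808 0.0917 0.038 ]
green [257, 132, 5, 2, 6] [0.7057 0.0319 0.038 ]
```

jog_arm:
  increments:
    - [-0.03,0.14,0,1]
    - [-0.02,0.14,0,1]
    - [-0.01,0.14,0,1]
    - [-0.005,0.14,0,1]
    - [-0.005,0.14,0,1]
    - [-0.005,0.14,0,1]
    - [-0.005,0.14,0,1]
    - [-0.005,0.14,0,1]
    - [-0.005,0.14,0,1]
    - [-0.005,0.14,0,1]

```text
time_s: 73.85
tcp_pos: [0.5388, -0.2844, 0.2689]
ee_rot: [[0.429, -0.903, 0.008], [-0.903, -0.429, -0.002], [0.005, -0.006, -1.0]]
wrist_force: [5.1, -1.0, -2.5]
gripper_width: 0.009
gripper_force: 2.6
```

```bash
python3 ck.py
```

```text
[ 0.5388 -0.2844  0.2689] J6 38.0 yaw -64.6 pos ang -62.8 r 0.0355 units [-0.051  0.056] F [ 5.1 -1.  -2.5]
expected 260.5573820043273 163.18149141834027
red [242, 153, 9, 10, 73] [0.6341 0.0681 0.038 ]
red [256, 157, 10, 4, 28] [0.6297 0.0255 0.038 ]
green [235, 100, 7, 12, 46] [0.7806 0.0919 0.038 ]
green [257, 132, 5, 2, 6] [0.7057 0.0319 0.038 ]
```

jog_arm:
  increments:
    - [-0.03,0.14,0,1]
    - [-0.02,0.14,0,1]
    - [-0.01,0.14,0,1]
    - [-0.005,0.14,0,1]
    - [-0.005,0.14,0,1]
    - [-0.005,0.14,0,1]
    - [-0.005,0.14,0,1]
    - [-0.005,0.14,0,1]
    - [-0.005,0.14,0,1]
    - [-0.005,0.14,0,1]

```text
time_s: 74.9
tcp_pos: [0.5102, -0.286, 0.2688]
ee_rot: [[-0.348, -0.938, 0.004], [-0.938, 0.348, -0.003], [0.002, -0.005, -1.0]]
wrist_force: [2.2, -5.1, -2.3]
gripper_width: 0.003
gripper_force: 2.8
```

jog_arm:
  increments:
    - [-0.005,0.14,0,1]
    - [-0.005,0.14,0,1]
    - [-0.005,0.14,0,1]
    - [-0.005,0.14,0,1]
    - [-0.005,0.14,0,1]
    - [-0.005,0.14,0,1]
    - [-0.005,0.14,0,1]
    - [-0.005,0.14,0,1]
    - [-0.005,0.14,0,1]
    - [-0.005,0.14,0,1]

```text
time_s: 75.9
tcp_pos: [0.4896, -0.2672, 0.2686]
ee_rot: [[-0.915, -0.403, 0.002], [-0.403, 0.915, -0.002], [-0.001, -0.003, -1.0]]
wrist_force: [1.5, -5.7, -0.3]
gripper_width: 0.006
gripper_force: 2.5
```

```bash
python3 ck.py
```

```text
[ 0.4896 -0.2672  0.2686] J6 -54.4 yaw -156.2 pos ang -156.4 r 0.0359 units [-0.071 -0.005] F [ 1.5 -5.7 -0.3]
expected 260.5573820043273 163.18149141834027
red [257, 149, 9, 4, 26] [0.6536 0.025  0.038 ]
red [242, 153, 9, 10, 73] [0.6341 0.0681 0.038 ]
green [235, 100, 7, 12, 47] [0.7805 0.0917 0.038 ]
green [257, 132, 5, 2, 6] [0.7057 0.0319 0.038 ]
```

jog_arm:
  increments:
    - [-0.03,0.14,0,1]
    - [-0.03,0.14,0,1]
    - [-0.02,0.14,0,1]
    - [-0.005,0.14,0,1]
    - [-0.005,0.14,0,1]
    - [-0.005,0.14,0,1]
    - [-0.005,0.14,0,1]
    - [-0.005,0.14,0,1]
    - [-0.005,0.14,0,1]
    - [-0.005,0.14,0,1]

```text
time_s: 76.95
tcp_pos: [0.4895, -0.2394, 0.2684]
ee_rot: [[-0.927, 0.375, -0.001], [0.375, 0.927, -0.002], [0.001, -0.002, -1.0]]
wrist_force: [-2.3, -5.2, 0.5]
gripper_width: 0.006
gripper_force: 2.3
```

jog_arm:
  increments:
    - [-0.005,0.14,0,1]
    - [-0.005,0.14,0,1]
    - [-0.005,0.14,0,1]
    - [-0.005,0.14,0,1]
    - [-0.005,0.14,0,1]
    - [-0.005,0.14,0,1]
    - [-0.005,0.14,0,1]
    - [-0.005,0.14,0,1]
    - [-0.005,0.14,0,1]
    - [-0.005,0.14,0,1]

```text
time_s: 77.95
tcp_pos: [0.5076, -0.2196, 0.268]
ee_rot: [[-0.377, 0.926, -0.006], [0.926, 0.377, -0.0], [0.002, -0.005, -1.0]]
wrist_force: [-4.2, -2.6, 2.9]
gripper_width: 0.002
gripper_force: 2.3
```

```bash
python3 ck.py
```

```text
[ 0.5076 -0.2196  0.268 ] J6 -151.3 yaw 112.1 pos ang 114.2 r 0.0364 units [-0.094  0.065] F [-4.2 -2.6  2.9]
expected 260.5573820043273 163.18149141834027
red [257, 141, 9, 4, 30] [0.675  0.0251 0.038 ]
red [242, 153, 9, 10, 72] [0.6342 0.0683 0.038 ]
green [235, 100, 7, 12, 47] [0.7805 0.092  0.038 ]
green [257, 132, 5, 2, 6] [0.7057 0.0319 0.038 ]
```

jog_arm:
  increments:
    - [-0.1,-0.2,0,0]
    - [0,0,-1,0]
    - [0,0,-1,0]
    - [0,0,-1,0]
    - [0,0,0,-1]
    - [0,0,0,-1]
    - [0,0,0,-1]
    - [0,0,0,-1]
    - [0,0,0,-1]
    - [0,0,0,-1]

```text
time_s: 79.0
tcp_pos: [0.5063, -0.2225, 0.328]
ee_rot: [[-0.767, 0.642, 0.001], [0.642, 0.767, 0.0], [-0.001, 0.001, -1.0]]
wrist_force: [-0.1, 1.1, 0.4]
gripper_width: 0.007
gripper_force: 0.0
```

jog_arm:
  increments:
    - [0,0,0,-1]
    - [0,0,0,-1]
    - [0,0,0,-1]
    - [0,0,0,-1]
    - [0,0,0,-1]
    - [0,0,0,-1]
    - [0,0,0,-1]
    - [0,0,0,-1]
    - [0,0,0,-1]
    - [0,0,0,-1]

```text
time_s: 80.0
tcp_pos: [0.5063, -0.2225, 0.328]
ee_rot: [[-0.995, -0.103, 0.001], [-0.103, 0.995, 0.0], [-0.001, -0.0, -1.0]]
wrist_force: [1.0, -0.4, 0.3]
gripper_width: 0.01
gripper_force: 0.0
```

jog_arm:
  increments:
    - [0,0,0,-1]
    - [0,0,0,-1]
    - [0,0,0,-1]
    - [0,0,0,-1]
    - [0,0,0,-1]
    - [0,0,0,-1]
    - [0,0,0,-1]
    - [0,0,0,-1]
    - [0,0,0,-1]
    - [0,0,0,-1]

```text
time_s: 81.0
tcp_pos: [0.5063, -0.2225, 0.328]
ee_rot: [[-0.62, -0.785, 0.001], [-0.785, 0.62, 0.0], [-0.001, -0.001, -1.0]]
wrist_force: [0.6, -0.2, 0.1]
gripper_width: 0.003
gripper_force: 0.0
```

jog_arm:
  increments:
    - [0,0,0,-1]
    - [0,0,0,-1]
    - [0,0,0,-1]
    - [0,0,0,-1]
    - [0,0,0,-1]
    - [0,0,0,-1]
    - [0,0,0,-1]
    - [0,0,0,-1]
    - [0,0,0,-1]
    - [0,0,0,-1]

```text
time_s: 82.0
tcp_pos: [0.5063, -0.2225, 0.328]
ee_rot: [[0.132, -0.991, 0.001], [-0.991, -0.132, 0.0], [0.0, -0.001, -1.0]]
wrist_force: [-0.2, -0.9, -0.9]
gripper_width: 0.008
gripper_force: 0.0
```

jog_arm:
  increments:
    - [0,0,0,-1]
    - [0,0,0,-1]
    - [0,0,0,-1]
    - [0,0,0,-0.3]
    - [0,0,0,0]
    - [0,0,0,0]

```text
time_s: 82.6
tcp_pos: [0.5062, -0.2225, 0.3278]
ee_rot: [[0.379, -0.925, 0.0], [-0.925, -0.379, 0.0], [0.0, -0.0, -1.0]]
wrist_force: [-0.3, 0.5, -0.0]
gripper_width: 0.004
gripper_force: 0.0
```

```bash
python3 ck.py
```

```text
[ 0.5062 -0.2225  0.3278] J6 29.2 yaw -67.7 pos ang 118.2 r 0.0344 units [ 3.438 -0.178] F [-0.3  0.5 -0. ]
expected 260.5573820043273 163.18149141834027
red [257, 141, 9, 4, 30] [0.675  0.0251 0.038 ]
red [242, 153, 9, 10, 73] [0.6341 0.0681 0.038 ]
green [235, 100, 7, 12, 47] [0.7805 0.092  0.038 ]
green [257, 132, 5, 2, 6] [0.7057 0.0319 0.038 ]
```

jog_arm:
  increments:
    - [0,0,1,0]
    - [0,0,0.5,0]
    - [0,0,0.5,0]
    - [0,0,0.5,0]
    - [0,0,0.5,0]
    - [0,0,0,0]

```text
time_s: 83.25
tcp_pos: [0.5058, -0.2224, 0.2661]
ee_rot: [[0.379, -0.925, -0.003], [-0.925, -0.379, 0.001], [-0.002, 0.003, -1.0]]
wrist_force: [-0.6, 0.1, -0.4]
gripper_width: 0.007
gripper_force: 0.0
```

jog_arm:
  increments:
    - [0.005,-0.14,0,1]
    - [0.005,-0.14,0,1]
    - [0.005,-0.14,0,1]
    - [0.005,-0.14,0,1]
    - [0.005,-0.14,0,1]
    - [0.005,-0.14,0,1]
    - [0.005,-0.14,0,1]
    - [0.005,-0.14,0,1]
    - [0.005,-0.14,0,1]
    - [0.005,-0.14,0,1]

```text
time_s: 84.25
tcp_pos: [0.5327, -0.2209, 0.2669]
ee_rot: [[-0.403, -0.915, -0.003], [-0.915, 0.403, 0.004], [-0.002, 0.005, -1.0]]
wrist_force: [-1.0, 8.4, 0.3]
gripper_width: 0.004
gripper_force: 3.5
```

jog_arm:
  increments:
    - [0.005,-0.14,0,1]
    - [0.005,-0.14,0,1]
    - [0.005,-0.14,0,1]
    - [0.005,-0.14,0,1]
    - [0.005,-0.14,0,1]
    - [0.005,-0.14,0,1]
    - [0.005,-0.14,0,1]
    - [0.005,-0.14,0,1]
    - [0.005,-0.14,0,1]
    - [0.005,-0.14,0,1]

```text
time_s: 85.25
tcp_pos: [0.5531, -0.2409, 0.2672]
ee_rot: [[-0.937, -0.349, 0.002], [-0.349, 0.937, 0.002], [-0.002, 0.001, -1.0]]
wrist_force: [2.2, 6.1, -3.7]
gripper_width: 0.003
gripper_force: 3.1
```

```bash
python3 ck.py
```

```text
[ 0.5531 -0.2409  0.2672] J6 -61.2 yaw -159.6 pos ang 21.2 r 0.0328 units [ 3.364 -0.022] F [ 2.2  6.1 -3.7]
expected 260.5573820043273 163.18149141834027
red [257, 133, 9, 4, 27] [0.6984 0.0237 0.038 ]
red [242, 153, 9, 10, 73] [0.6341 0.0681 0.038 ]
green [235, 100, 7, 12, 46] [0.7808 0.0921 0.038 ]
green [257, 132, 5, 2, 6] [0.7057 0.0319 0.038 ]
```

jog_arm:
  increments:
    - [0,-0.14,0,1]
    - [0,-0.14,0,1]
    - [0,-0.14,0,1]
    - [0,0,0,0]
    - [0,0,0,0]

```text
time_s: 85.8
tcp_pos: [0.555, -0.2498, 0.2674]
ee_rot: [[-0.993, -0.121, 0.001], [-0.121, 0.993, 0.001], [-0.001, 0.001, -1.0]]
wrist_force: [3.0, 3.9, -3.3]
gripper_width: 0.006
gripper_force: 2.3
```

```bash
cat > nip.py <<'E'
from h import *
s=S();im=eyes.capture("top");cv2.imwrite("pics/nip.png",im);f=im.astype(float)
B,G,R=f[...,0],f[...,1],f[...,2]
def cen(w,x0,x1,y0,y1):
    w=np.clip(w[y0:y1,x0:x1],0,None);ys,xs=np.mgrid[y0:y1,x0:x1];return np.array([(w*xs).sum(),(w*ys).sum()])/w.sum(),w.sum()
r,a=cen(R-np.maximum(G,B)-40,253,267,125,150);g,b=cen(G-np.maximum(R,B)-25,253,267,124,140)
p,q=px2w("top",r,.038),px2w("top",g,.038);d=(p-q)[:2]@[.9993,-.0366];print(r,a,g,b,p,q,"along",d)
print(np.round((G-np.maximum(R,B))[126:140,252:268]).astype(int))
print(np.round((R-np.maximum(G,B))[126:142,252:268]).astype(int))
E
python3 nip.py
```

```text
[262.26475084 133.05166616] 3271.0 [nan nan] 0.0 [0.70298519 0.02200999 0.038     ] [nan nan nan] along nan
[[ -16  -15  -16  -17  -16   -3   -4   -3   -2   -1   -4  -12   -8   -8
    -8   -9]
 [ -17  -16  -18  -16  -17   -6   -5   -3   -4   -4   -4   -3    9    8
     8    5]
 [  -5   -4   -5   -9   -8   -1   -5   -4   -4   -4   -6   -3    9    7
     8    7]
 [ -19  -21  -18  -12  -12   -5   -3   -3   -4   -4   -6   -3   10    9
     8    7]
 [ -18  -19  -19  -19  -21   -4    0   -3   -5   -2   -2   -2    8    7
     6    9]
 [ -18  -16  -18  -18  -15    0   16   -3   -3   -2   -4  -52 -162 -147
   -67   11]
 [ -18  -19  -18  -10   22   15  -65  -58  -58  -61  -77  -96 -201 -187
   -89   11]
 [ -16  -17  -20  -16    4  -48 -211 -202 -202 -200 -199 -196 -199 -186
   -88   11]
 [ -18  -18  -19  -19  -13  -55 -164 -159 -158 -158 -154 -155 -181 -172
   -87   11]
 [ -19  -19  -17  -18  -13   12    0    0    2    1   -8  -33  -79  -82
   -56   11]
 [ -18  -17  -18  -18  -17    9   -4   -1   -2    0    0    4   15   11
    11    9]
 [ -18  -18  -18  -18  -19  -10   -3   -3   -4   -5   -4 
[... 756 characters left out ...]
  55 164 159 158 158 154 155 181 172  87 -14]
 [ 19  19  17  18  13 -22  -8 -10  -9  -1   8  33  79  82  56 -12]
 [ 18  17  18  18  17  -9   4   1   2   0   0  -4 -15 -14 -11  -9]
 [ 18  18  18  18  19  10   3   3   4   5   4   0  -8  -8  -7  -7]
 [ 19  17  19  19  18   9   3   3   4   5   4   2  -8  -7  -8  -7]
 [ 18  18  19  18  18   6   3   3   4   5   5   0  -7  -7  -6  -7]
 [ 19  19  19  19  18   6   3   4   3   4   4   2  -9  -7  -6  -6]
 [ 18  17  18  20  17   7   4   3   3   5   5   1  -8  -6  -7  -7]]nip.py:5: RuntimeWarning: invalid value encountered in divide
  w=np.clip(w[y0:y1,x0:x1],0,None);ys,xs=np.mgrid[y0:y1,x0:x1];return np.array([(w*xs).sum(),(w*ys).sum()])/w.sum(),w.sum()
```

```bash
python3 - <<'E'
from h import *
for n in("top0","topw"):
    f=cv2.imread(f"pics/{n}.png").astype(float);w=np.clip(f[...,1]-np.maximum(f[...,0],f[...,2])-12,0,None)[128:138,256:264]
    print(n,w.astype(int).tolist()); ys,xs=np.mgrid[128:138,256:264];g=np.array([(w*xs).sum(),(w*ys).sum()])/w.sum();print(g)
    q=px2w("top",g,.038);p=px2w("top",(260.5,133.24),.038);print(q,p,(p-q)[:2]@[.9993,-.0366])
E
```

```text
top0 [[0, 0, 0, 0, 0, 0, 0, 0], [0, 0, 0, 0, 0, 0, 0, 0], [0, 0, 0, 0, 0, 0, 0, 0], [0, 0, 11, 0, 0, 0, 0, 0], [16, 79, 78, 77, 78, 71, 13, 0], [0, 31, 9, 8, 10, 10, 0, 0], [0, 0, 0, 0, 0, 0, 0, 0], [0, 0, 0, 0, 0, 0, 0, 0], [0, 0, 0, 0, 0, 0, 0, 0], [0, 0, 0, 0, 0, 0, 0, 0]]
[258.84317719 132.11608961]
[0.70587094 0.03145364 0.038     ] [0.70253646 0.02690828 0.038     ] -0.003165781899961513
topw [[0, 0, 0, 0, 0, 0, 0, 0], [0, 0, 0, 0, 0, 0, 0, 0], [0, 0, 0, 0, 0, 0, 0, 0], [0, 0, 13, 0, 0, 0, 0, 0], [17, 82, 81, 80, 82, 73, 18, 0], [0, 32, 0, 0, 0, 0, 0, 0], [0, 0, 0, 0, 0, 0, 0, 0], [0, 0, 0, 0, 0, 0, 0, 0], [0, 0, 0, 0, 0, 0, 0, 0], [0, 0, 0, 0, 0, 0, 0, 0]]
[258.80962343 132.03974895]
[0.70609328 0.03154356 0.038     ] [0.70253646 0.02690828 0.038     ] -0.0033846715462486445
```

jog_arm:
  increments:
    - [0,-0.14,0,1]
    - [0,-0.14,0,1]
    - [0,-0.1,0,0.7]
    - [0,0,0,0]
    - [0,0,0,0]

```text
time_s: 86.35
tcp_pos: [0.555, -0.2578, 0.2676]
ee_rot: [[-0.996, 0.094, -0.0], [0.094, 0.996, 0.0], [0.0, 0.0, -1.0]]
wrist_force: [1.9, 3.4, -2.8]
gripper_width: 0.003
gripper_force: 2.0
```

```bash
python3 nip.py 2>/dev/null| tail -17; python3 ck.py | head -1
```

```text
7    6]]
[[-28 -29 -27 -29 -29  -4   4   2   3   3   4  13  16  15  15  16]
 [-28 -28 -27 -27 -26 -10   4   4   3   3   5   3  -9 -10  -8  -6]
 [ -7  -5  -7 -15 -12  -3   4   4   2   4   5   0 -12 -10 -10  -9]
 [ 20  21  19  13  11   4  -1   0   0  -2  -1   1  -9  -9  -7 -11]
 [ 19  17  18  19  18  11  15  14  14  12  13  64 208 194  95 -13]
 [ 17  17  18  16  19  80 165 160 158 157 153 164 199 184  87 -15]
 [ 17  18  16  10 -25  23 203 198 195 195 195 194 197 185  88 -17]
 [ 16  19  20  17  -3 -20  80 102 102 116 124 147 164 161  84 -13]
 [ 17  18  19  17  16 -14  -1  -5  -4  -8  -8   8  30  32  24 -10]
 [ 19  19  18  17  16 -13   4   4   2   3   2  -2 -12 -12 -10  -8]
 [ 18  18  18  18  18  -9   5   3   4   4   6   1  -8  -8  -8  -6]
 [ 18  18  18  18  20  10   4   4   4   3   5   2  -8  -6  -7  -7]
 [ 18  17  18  20  17   8   4   4   4   4   5   2  -7  -7  -6  -7]
 [ 19  17  18  18  18   5   4   3   3   4   5   2  -7  -6  -7  -6]
 [ 19  18  18  19  17   6   3   3   4   4   4   2  -7  -7  -7  -7]
 [ 19  17  19  18  17   6   3   5   5   4   5   0  -8  -7  -6  -7]]
[ 0.555  -0.2578  0.2677] J6 -85.6 yaw 174.6 pos ang -8.8 r 0.0329 units [3.365 0.095] F [ 1.3  4.6 -2.4]
```

jog_arm:
  increments:
    - [0,0.1,0,0]
    - [0,0.1,0,0]
    - [0,0,-1,0]
    - [0,0,-1,0]
    - [0,0,-1,0]
    - [0,0,-1,0]
    - [0,0,-1,0]
    - [0,0,-0.3,0]
    - [0,0,0,0]

```text
time_s: 87.35
tcp_pos: [0.5552, -0.2543, 0.375]
ee_rot: [[-0.995, 0.096, 0.002], [0.096, 0.995, -0.001], [-0.002, -0.001, -1.0]]
wrist_force: [-1.2, 0.0, -0.6]
gripper_width: 0.005
gripper_force: 0.0
```

jog_arm:
  increments:
    - [-0.7,1,0,0]
    - [-0.7,1,0,0]
    - [-0.7,1,0,0]
    - [-0.7,1,0,0]
    - [-0.7,1,0,0]
    - [-0.7,1,0,0]
    - [-0.7,1,0,0]
    - [-0.7,1,0,0]
    - [-0.7,1,0,0]
    - [-0.7,1,0,0]

```text
time_s: 88.35
tcp_pos: [0.7147, -0.0672, 0.3724]
ee_rot: [[-0.995, 0.096, -0.002], [0.096, 0.995, -0.0], [0.002, -0.0, -1.0]]
wrist_force: [1.2, -0.1, 0.1]
gripper_width: 0.001
gripper_force: 0.0
```

jog_arm:
  increments:
    - [-0.7,1,0,0]
    - [-0.7,1,0,0]
    - [-0.7,1,0,0]
    - [-0.7,1,0,0]
    - [-0.5,1,0,0]
    - [0,0.5,0,0]
    - [0,0,0,0]
    - [0,0,0,0]

```text
time_s: 89.15
tcp_pos: [0.7899, 0.0345, 0.3734]
ee_rot: [[-0.995, 0.096, -0.001], [0.096, 0.995, -0.0], [0.001, -0.001, -1.0]]
wrist_force: [0.4, -0.7, -0.3]
gripper_width: 0.004
gripper_force: 0.0
```

```bash
python3 - <<'E'
from h import *
s=S();im=eyes.capture("wrist");cv2.imwrite("pics/w20.png",im);print(s["tcp_pos"],s["ee_rot"].round(4).tolist())
f=im.astype(float);h=cv2.cvtColor(im,cv2.COLOR_BGR2HSV).astype(int)
red=((h[...,0]<6)|(h[...,0]>174))&(h[...,1]>150)&(h[...,2]>60)
gr=(abs(h[...,0]-60)<20)&(h[...,1]>120)&(h[...,2]>50)
for nm,m in(("red",red),("green",gr)):
    n,l,st,c=cv2.connectedComponentsWithStats(m.astype(np.uint8))
    for i in range(1,n):
        if st[i,4]>8: print(nm,st[i].tolist(),px2w("wrist",c[i],.038).round(4),px2w("wrist",c[i],.088).round(4))
t=eyes.capture("top");h=cv2.cvtColor(t,cv2.COLOR_BGR2HSV).astype(int)
print("top ball at .088",px2w("top",(246,157.5),.088))
cv2.imwrite("pics/w20c.png",cv2.resize(im[60:240,120:420],None,fx=2.6,fy=2.6))
E
```

```text
[0.78986725 0.03454572 0.3733681 ] [[-0.9954, 0.096, -0.0012], [0.096, 0.9954, -0.0005], [0.0011, -0.0006, -1.0]]
red [290, 0, 17, 4, 45] [0.6122 0.0699 0.038 ] [0.6297 0.0654 0.088 ]
red [248, 105, 25, 12, 197] [0.7047 0.0226 0.038 ] [0.7075 0.0255 0.088 ]
red [326, 216, 20, 12, 231] [0.8305 0.0942 0.038 ] [0.8135 0.0858 0.088 ]
top ball at .088 [0.6200838  0.06520647 0.088     ]
```

View pics/w20c.png

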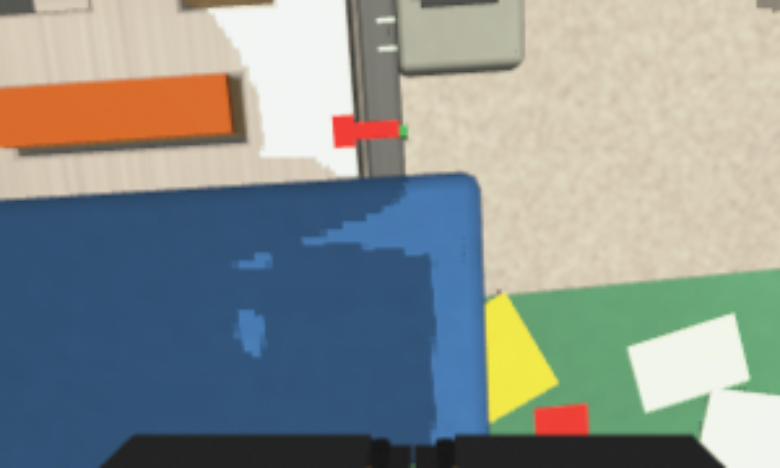

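The green line's end at (403,131) is in line with the red pointer arm at (375,129), so the two are level to within about 1 mm. Next is the lever.

jog_arm:
  increments:
    - [1,0.1,0,0]
    - [1,0.1,0,0]
    - [1,0.1,0,0]
    - [1,0.1,0,0]
    - [1,0.1,0,0]
    - [1,0.1,0,0]
    - [1,0,0,0]
    - [1,0,0,0]
    - [1,0,0,0]
    - [1,0,0,0]

```text
time_s: 90.25
tcp_pos: [0.591, 0.0649, 0.3744]
ee_rot: [[-0.995, 0.097, 0.001], [0.097, 0.995, 0.0], [-0.001, 0.0, -1.0]]
wrist_force: [0.7, 0.3, 0.2]
gripper_width: 0.003
gripper_force: 0.0
```

jog_arm:
  increments:
    - [0.8,0,0,-0.7]
    - [0,0,1,0]
    - [0,0,1,0]
    - [0,0,1,0]
    - [0,0,0,0]
    - [0,0,0,0]

```text
time_s: 90.85
tcp_pos: [0.5764, 0.0669, 0.3145]
ee_rot: [[-0.999, 0.041, 0.001], [0.041, 0.999, -0.0], [-0.001, -0.0, -1.0]]
wrist_force: [0.3, 0.5, 0.4]
gripper_width: 0.006
gripper_force: 0.0
```

```bash
python3 - <<'E'
from h import *
s=S();im=eyes.capture("wrist");cv2.imwrite("pics/w21.png",im);print(s["tcp_pos"],s["ee_rot"].round(4).tolist())
eyes.capture("top")
for c in("wrist","top"):
  for d in eyes.spot_in(c,"lever_tip"): print(c,d)
E
```

```text
[0.57642824 0.06688804 0.31448347] [[-0.9992, 0.0407, 0.0006], [0.0407, 0.9992, -0.0003], [-0.0006, -0.0003, -1.0]]
wrist {'centre': [0.5729, -0.0675, 0.0431], 'conf': 0.31}
top {'centre': [0.5612, -0.085, 0.0464], 'conf': 0.62}
top {'centre': [0.6004, 0.4378, 0.025], 'conf': 0.45}
```

Lowering from 0.3145 to 0.262, then pushing.

jog_arm:
  increments:
    - [0,0,1,0]
    - [0,0,1,0]
    - [0,0,0.6,0]
    - [0,0,0,0]
    - [-0.5,0,0,0]
    - [-0.5,0,0,0]
    - [-0.5,0,0,0]
    - [-0.5,0,0,0]

```text
time_s: 91.85
tcp_pos: [0.6175, 0.0659, 0.2624]
ee_rot: [[-0.999, 0.04, 0.001], [0.04, 0.999, 0.0], [-0.001, 0.0, -1.0]]
wrist_force: [-1.5, 0.7, 1.0]
gripper_width: 0.007
gripper_force: 0.7
```

jog_arm:
  increments:
    - [-0.4,0,0,0]
    - [-0.4,0,0,0]
    - [-0.4,0,0,0]
    - [-0.4,0,0,0]
    - [-0.4,0,0,0]
    - [-0.4,0,0,0]
    - [0,0,0,0]

```text
time_s: 92.55
tcp_pos: [0.6638, 0.0639, 0.2608]
ee_rot: [[-0.999, 0.041, -0.006], [0.041, 0.999, -0.001], [0.006, -0.001, -1.0]]
wrist_force: [-5.0, 1.3, 0.2]
gripper_width: 0.005
gripper_force: 2.5
```

```bash
cat > lev.py <<'E'
from h import *
im=eyes.capture("top");h=cv2.cvtColor(im,cv2.COLOR_BGR2HSV).astype(int)
red=((h[...,0]<6)|(h[...,0]>174))&(h[...,1]>150)&(h[...,2]>80)
red[:, :225]=0;red[:,256:]=0;red[:110]=0;red[200:]=0
n,l,st,c=cv2.connectedComponentsWithStats(red.astype(np.uint8))
for i in range(1,n):
    if st[i,4]>5: print(st[i].tolist(),px2w("top",c[i],.088).round(4))
E
python3 lev.py
```

jog_arm:
  increments:
    - [-0.2,0,0,0]
    - [-0.2,0,0,0]
    - [0,0,0,0]

```text
time_s: 92.9
tcp_pos: [0.6673, 0.064, 0.2606]
ee_rot: [[-0.999, 0.041, -0.021], [0.041, 0.999, -0.002], [0.021, -0.003, -1.0]]
wrist_force: [-21.8, 5.7, 10.8]
gripper_width: 0.003
gripper_force: 10.9
```

jog_arm:
  increments:
    - [-0.1,0,0,0]
    - [-0.1,0,0,0]
    - [0,0,0,0]

```text
time_s: 93.2
tcp_pos: [0.669, 0.064, 0.2606]
ee_rot: [[-0.999, 0.041, -0.029], [0.041, 0.999, -0.003], [0.029, -0.004, -1.0]]
wrist_force: [-28.7, 7.6, 17.0]
gripper_width: 0.006
gripper_force: 15.1
```

The lever is at its stop. I'm backing off, rising clear and checking everything.

jog_arm:
  increments:
    - [0.5,0,0,0]
    - [1,0,0,0]
    - [1,0,0,0]
    - [0,0,-1,0]
    - [0,0,-1,0]
    - [0,0,-1,0]
    - [0,0,-1,0]
    - [0,0,-1,0]
    - [0,0,-1,0]
    - [0,0,0,0]

```text
time_s: 94.2
tcp_pos: [0.6275, 0.0655, 0.3857]
ee_rot: [[-0.999, 0.04, 0.008], [0.04, 0.999, 0.001], [-0.008, 0.002, -1.0]]
wrist_force: [0.7, -0.3, -0.3]
gripper_width: 0.003
gripper_force: 0.0
```

jog_arm:
  increments:
    - [-1,0,0,0]
    - [-1,0,0,0]
    - [-1,0,0,0]
    - [-1,-0.3,0,0]
    - [-1,-0.3,0,0]
    - [-1,-0.3,0,0]
    - [-1,-0.3,0,0]
    - [-1,-0.3,0,0]
    - [0,0,0,0]
    - [0,0,0,0]

```text
time_s: 95.2
tcp_pos: [0.7853, 0.0288, 0.3798]
ee_rot: [[-0.999, 0.041, -0.002], [0.041, 0.999, -0.0], [0.002, -0.0, -1.0]]
wrist_force: [-0.4, -0.1, -0.3]
gripper_width: 0.004
gripper_force: 0.0
```

```bash
python3 lev.py; python3 nip.py 2>/dev/null | tail -15; python3 - <<'E'
from h import *
s=S();im=eyes.capture("wrist");cv2.imwrite("pics/w22.png",im);print(s["tcp_pos"])
h=cv2.cvtColor(im,cv2.COLOR_BGR2HSV).astype(int)
red=((h[...,0]<6)|(h[...,0]>174))&(h[...,1]>150)&(h[...,2]>60);gr=(abs(h[...,0]-60)<20)&(h[...,1]>100)&(h[...,2]>50);gr[:,:200]=0
for nm,m in(("red",red),("green",gr)):
    n,l,st,c=cv2.connectedComponentsWithStats(m.astype(np.uint8))
    for i in range(1,n):
        if st[i,4]>3: print(nm,st[i].tolist(),px2w("wrist",c[i],.038).round(4),px2w("wrist",c[i],.088).round(4))
for n in("bar","oblong"): print(n,rect("wrist",big(colour(im,n)),.062))
E
```

```text
[242, 129, 10, 10, 69] [0.6857 0.0636 0.088 ]
 [-29 -29 -27 -31 -27  -9   4   4   3   4   4   2  -9  -9 -10  -5]
 [ -6  -5  -5 -13 -13  -3   4   4   5   3   5   0 -10 -10  -9  -9]
 [ 19  21  19  14  12   4   1   1   1  -1  -1   0  -9  -8  -7 -10]
 [ 18  18  19  18  18  11  15  13  14  12  14  62 207 194  95 -13]
 [ 15  17  17  17  21  80 166 158 156 156 154 165 198 184  88 -16]
 [ 14  18  17  10 -25  22 204 197 194 195 194 194 198 183  88 -16]
 [ 14  18  20  18  -3 -20  79 101  98 102 126 147 165 160  85 -14]
 [ 18  16  19  18  16 -13   0  -4  -6  -7  -8   8  30  32  23 -11]
 [ 15  19  18  18  16 -13   4   4   3   3   3  -3 -11 -11 -11  -8]
 [ 15  18  18  18  18  -9   5   3   4   4   5   1  -8  -7  -7  -7]
 [ 17  17  19  18  19  11   4   4   4   3   4   1  -8  -7  -7  -6]
 [ 19  18  17  19  18   7   3   1   2   3   5   2  -7  -6  -7  -6]
 [ 19  18  19  17  18   3   1   2   2   2   6   2  -7  -7  -7  -6]
 [ 20  18  20  18  18   3   2   2   3   2   7   4  -8  -7  -7  -7]
 [ 17  17  18  18  17   4   2   3   1   2   7   6  -7  -7  -7  -6]]
[0.78468054 0.02929816 0.38129102]
red [300, 70, 30, 32, 743] [0.6789 0.0704 0.038 ] [0.6848 0.0645 0.088 ]
red [259, 109, 25, 11, 187] [0.7048 0.0228 0.038 ] [0.7067 0.0242 0.088 ]
red [327, 221, 20, 7, 135] [0.8275 0.0939 0.038 ] [0.8105 0.0844 0.088 ]
green [284, 114, 2, 4, 8] [0.7068 0.0388 0.038 ] [0.7084 0.0378 0.088 ]
bar (array([0.6287, 0.2467]), array([20.5, 78. ]), -85.9)
oblong (array([ 0.6314, -0.0197]), array([30. , 47.9]), -2.0)
```

```bash
python3 -c "
from station import r
print(r.finish_job())"
```

```text
the job is handed in; nothing more can be done
None
```

I finished the press setup and handed the job in at about 95 s. The offcut is in the tray, and all four dies on the table (disc, square, oblong, bar; no cross) are seated. The pointer is within about 1 mm of the green line. The lever was then pushed until it stopped hard; that stop is my evidence it is fully over, as I couldn't read its angle directly. The hand-in returned no verdict.

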